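# Put the offcuts away in the bolted rack

## Robot

A 7-joint arm with a two-finger parallel gripper is mounted at the origin on a cart in front of the work surface, level with it; the furniture and walls round the work are solid. World frame = base frame: x ahead of the robot, y to its left, z up, the work surface at z = 0. Lengths are in mm, angles in rad, forces in N, time in s.
With the tool pointing down it reaches from about 400 to 875 mm from the base axis. Payload 4.4 kg.
Tool frame: the origin (TCP) lies at the very end of the fingers, on their centre line; the grasp point (between the pads) lies 19 mm behind it; z points along the fingers, y is the line along which they close (so a half turn about z gives the same grasp; the last joint's range is limited). The gripper opens to 85 mm and grips with 20 to 120 N. Pads are 22 mm wide; open, the fingers measure 114 mm over their backs; the gripper's body (76 mm by 85 mm) begins 54 mm behind the grasp point. The pads swing forward as they close: fully open they stand 13 mm farther back than shut.
Start: joints at [1.167, 0.628, 0.038, 1.517, -0.027, 0.996, -0.02], TCP at [215.446, -613.271, 231.313] pointing down, gripper open.
Joint ranges: [-3.06, 3.06], [-0.37, 2.12], [-1.25, 1.32], [0.18, 2.47], [-1.1, 4.24], [0.23, 1.98], [-2.94, 2.94]. Speed limits (rad/s): [2.57, 2.57, 3.14, 3.14, 3.14, 3.14, 3.14].

## Interface

Orientations are given as [roll, pitch, yaw] about the fixed x, y, z axes, in that order (R = Rz(yaw) Ry(pitch) Rx(roll)).
In Python, from cell import monitor, viewer, workorder gives the robot as it stands.
- The arm moves only by the tool arm_command, never from a script. Its argument "series" is one flat list of numbers, 5 for each row, row after row: the opening in per cent of the stroke, from 0 (shut) to 100 (fully open), then the shift along the tool's x, y, z in cm, then the turn about the tool's z in degrees. In form: [claw, x, y, z, roll, claw, x, y, z, roll, ...]. A call has exactly 5 rows; each row is the pose to reach, as a shift and turn from the pose commanded when the call began, along the tool's axes at that moment; what a row does not reach only later rows make up. A row lasts 1/12 s, in which the tool goes at most 41.7 mm and 7.16 degrees, less where a joint would pass 70% of its speed; a pose out of reach is approached as far as the arm can. A call with a gripper value outside its range is refused whole. The fingers move at their own pace and stop on an object; the grip force is fixed at half the most. Time passes only in rows, so rows that repeat a pose let the fingers close, or fill a call up. It gives the time, the measured TCP pose, the force, the opening and the grip force at its end, in the units of the state.
- monitor.read_state(): the state, without advancing time (a new reading comes with each control period).
- viewer.get_image(name): name is "scene" or "top" or "wrist"; returns (picture, depth): 480x640x3 uint8, red, green, blue; 480x640 float32, mm along the optical axis (not along the pixel's ray), 0 where there is no reading.
- viewer.camera_model(name): a dict with "mtx" (3x3 intrinsics, pixels), "R" (3x3) and "t" (3): a world point X has camera coordinates R X + t. Camera axes: x right, y down, z forward; pixel columns grow to the right and rows downward; lengths in mm; the calibration is good to about 2 mm. A picture is of the moment at which its call begins: read the wrist's pose just before it. camera_model takes no time and is no camera call; for the wrist camera it gives the pose at the moment of the call.
- workorder.finish_job(): hands the job in; it is judged then, once.
The state is a dict: "clock": time; "qpos": joint angles; "qd": joint speeds; "tau": joint torques, N m; "eef_pos": TCP position; "tool_rot": TCP orientation; "force": force on the tool from outside, world axes, zero at the start; "torque": the same for the moment, N m; "width": finger opening in mm; "gripper_force": force on a finger pad.
Only numpy, scipy, OpenCV 4.12 (cv2) and the standard library are available. Lean on these libraries where they do the work, as an engineer would, in place of code of your own. Each camera call takes 0.05 s, during which the arm holds its last target. There are 200 camera calls.

## Task

Put the loose offcuts away in the rack: draw the bolt back, slide the gate open, and slide every wood offcut lying on the bench lengthways under the rack's roof, one to a lane, far enough in for the gate to pass. Then slide the gate fully shut again and push the bolt fully home, and leave the other tools on the bench alone.

Things in the scene. Friction and masses are not known exactly. Their poses are not given: they have to be found in the camera images.
- rack: Low floorless wooden rack fixed to the bench, 276 wide (y) x 219 deep (x) mm, open front to the robot. Origin: on the bench, middle of front edge; x into the rack, y left. Five walls 12 thick, 32 high, x = 0..205, at y = -132, -66, 0, 66, 132 mm make four lanes. Roof over x = 0..120, z = 32..42 mm; behind it open above, back stop at x = 205. One offcut a lane, lengthways, sliding on the bench
- lane0 (a point): Point on the bench at the middle of the mouth of lane 1, under the front edge of the rack's roof; axes as the rack's. The lane runs 205 mm from here along +x to the back stop, 54 mm wide, 32 mm high under the roof; at y = -99 mm in the rack
- lane1 (a point): Point on the bench at the middle of the mouth of lane 2, under the front edge of the rack's roof; axes as the rack's. The lane runs 205 mm from here along +x to the back stop, 54 mm wide, 32 mm high under the roof; at y = -33 mm in the rack
- lane2 (a point): Point on the bench at the middle of the mouth of lane 3, under the front edge of the rack's roof; axes as the rack's. The lane runs 205 mm from here along +x to the back stop, 54 mm wide, 32 mm high under the roof; at y = 33 mm in the rack
- lane3 (a point): Point on the bench at the middle of the mouth of lane 4, under the front edge of the rack's roof; axes as the rack's. The lane runs 205 mm from here along +x to the back stop, 54 mm wide, 32 mm high under the roof; at y = 99 mm in the rack
- gate (a joint): Sliding steel gate on the roof: 0 = shut, 0.033 m = open (slid along rack +y, to the left). Four 10 mm wide arms reach over the front edge (z = 42..48 mm) and end in 10 x 10 mm fingers hanging from z = 48 to 8 at x = -44..-34 mm in the rack. Shut they stand before the lanes' middles (y = -99, -33, 33, 99), open before the walls, 56 mm apart. Needs about 2 N; stays where left
- gate_handle (a point): Middle of the gate's black upright handle block, 20 mm along rack x, 18 mm along y, from z = 48 to 76 mm over the bench; this point at z = 64 mm, at x = 36, y = -60 mm in the rack when shut; moves with the gate
- bolt (a joint): Sliding bolt on the roof behind the gate: 0 = home (its tongue stands between two lugs of the gate and holds it shut, 2 mm play), 0.024 m = drawn fully back along rack +x, away from the robot. The tongue is clear of the lugs from 0.013 m. It goes home only when the gate is shut. Needs about 2 N; stays where left
- bolt_knob (a point): Middle of the bolt's black upright knob block, 18 mm along rack x, 20 mm along y, from z = 56 to 82 mm over the bench; this point at z = 70 mm, at x = 78, y = 50 mm in the rack when home; moves with the bolt
- wide0: wood offcut, a plain bar 45 wide x 160 long x 20 high, 0.07 kg. Origin: centre of the underside; own y axis along its length, x across its width. Lies on the bench at the left or right of the robot; may be absent (None), and must go into the rack if present
- wide1: wood offcut, a plain bar 45 wide x 160 long x 20 high, 0.07 kg. Origin: centre of the underside; own y axis along its length, x across its width. Lies on the bench at the left or right of the robot; may be absent (None), and must go into the rack if present
- narrow0: wood offcut, a plain bar 30 wide x 200 long x 18 high, 0.05 kg. Origin: centre of the underside; own y axis along its length, x across its width. Lies on the bench at the left or right of the robot; may be absent (None), and must go into the rack if present
- narrow1: wood offcut, a plain bar 30 wide x 200 long x 18 high, 0.05 kg. Origin: centre of the underside; own y axis along its length, x across its width. Lies on the bench at the left or right of the robot; may be absent (None), and must go into the rack if present
- screwdriver: red-handled screwdriver, 222 mm, lying loose; origin: centre of its underside. Not part of the job: leave it alone
- pliers: red-handled pliers, 173 mm, lying loose; origin: centre of its underside. Not part of the job: leave it alone
- tape_measure: yellow tape measure, 74 x 71 x 36 mm, lying loose; origin: centre of its underside. Not part of the job: leave it alone
- sanding_block: sanding block (not an offcut), wood with a dark abrasive sole, 60 x 112 x 32 mm, lying loose; origin: centre of its underside. Not part of the job: leave it alone
- wrench: open-ended wrench, 196 mm, lying loose; origin: centre of its underside. Not part of the job: leave it alone

How it is judged (in metres and radians):
On the way, in this order (a step that is already met when the one before it is completed fails the run):
1. the bolt is drawn clear of the gate (value of joint bolt above 0.013 m), for 0.2 s.
2. the gate is slid open (value of joint gate above 0.027 m), for 0.2 s.
3. every offcut is in the rack, far enough in for the gate to pass (x of wide0 in the frame of rack between 0.05 and 0.135 m and y of wide0 in the frame of rack between -0.13 and 0.13 m and height (world z) of each of wide0, wide1, narrow0, narrow1 below 0.008 m and x of wide1 in the frame of rack between 0.05 and 0.135 m and y of wide1 in the frame of rack between -0.13 and 0.13 m and x of narrow0 in the frame of rack between 0.07 and 0.115 m and y of narrow0 in the frame of rack between -0.13 and 0.13 m and x of narrow1 in the frame of rack between 0.07 and 0.115 m and y of narrow1 in the frame of rack between -0.13 and 0.13 m), for 0.2 s.
4. the gate is shut again (all of step 3 and value of joint gate below 0.004 m), for 0.2 s.
5. the bolt is home again (value of joint gate below 0.004 m and value of joint bolt below 0.006 m), for 0.2 s.
At the end, for the whole second after the job is handed in: Every offcut present lies flat on the bench inside the rack's lanes, its near end at most 30 mm in front of the roof's front edge, at rest; the gate within 4 mm of shut and the bolt within 6 mm of home (all of step 3 and all of step 5 and linear speed of each of wide0, wide1, narrow0, narrow1 below 0.02 m/s); the robot touches nothing.
It fails at once if the screwdriver is moved more than 5 cm (distance of screwdriver from where it was at the start of the episode above 0.05 m).
It fails at once if the pliers is moved more than 5 cm (distance of pliers from where it was at the start of the episode above 0.05 m).
It fails at once if the tape measure is moved more than 5 cm (distance of tape_measure from where it was at the start of the episode above 0.05 m).
It fails at once if the sanding block is moved more than 5 cm (distance of sanding_block from where it was at the start of the episode above 0.05 m).
It fails at once if the wrench is moved more than 5 cm (distance of wrench from where it was at the start of the episode above 0.05 m).
Of wide0, wide1, narrow0, narrow1 only 3 to 4 are there at a start; the rules pass over those that are not, and their reading is None.
At some moment in a run one of wide0, wide1, narrow0, narrow1 may be knocked a few centimetres aside while the robot is not near it.
Once in a run the grip may slacken for a moment while it holds something.
It also fails if it takes over 210 s, if anything falls off the work surface, if the arm or the gripper's body presses on something with over 40 N, if the wrist force passes 120 N, or if a joint passes its speed limit or range.

## Working session

There is one attempt and no reset: what is moved stays moved. The work goes in short steps, Python scripts to look and compute and a tool call to move; the robot and the scene stay as the last step left them, time stands still between calls to the robot, and variables do not carry over. Pictures are saved under pics/ and viewed, at most 14 in all, crops included, and the job is handed in when it is done.

Besides the shell and the picture viewer there is one more tool, called after "Request:" as name(argument=value, ...) on one line, values as JSON. arm_command: Moves the arm, as the interface text tells. Its arguments: {"type":"object","properties":{"series":{"type":"array","items":{"type":"number"}}},"required":["series"]}

```bash
ls; mkdir -p pics; python3 - <<'E'
from cell import monitor, viewer
import cv2,numpy as np
print(monitor.read_state())
for n in("top","scene"):
    p,d=viewer.get_image(n); cv2.imwrite(f"pics/{n}0.png",p[:,:,::-1]); np.save(f"pics/{n}0.npy",d)
    print(n,viewer.camera_model(n))
E
```

```text
pics
{'clock': 0.0, 'qpos': array([ 1.16722885,  0.62935179,  0.03844208,  1.51839073, -0.02700861,
        0.99629512, -0.02001283]), 'qd': array([-2.42513426e-04,  1.23518084e-03,  1.00298191e-03, -1.16153216e-03,
        3.37181856e-05, -8.47975416e-04, -1.62367808e-03]), 'tau': array([ 1.93029896e-04, -5.63410592e+01,  1.22595247e+00, -1.93444026e+01,
        1.08267830e-02,  1.06578832e-02,  5.14088458e-05]), 'eef_pos': array([ 215.21572839, -612.66120621,  230.3781562 ]), 'tool_rot': array([-3.13966573e+00,  1.91345391e-05,  3.37749361e-01]), 'force': array([-0.43105806, -0.49305817,  0.36822849]), 'torque': array([-0.00740392, -0.04742094, -0.066205  ]), 'gripper_force': 0.0, 'width': 85.28511240288859}
top {'mtx': array([[586.06456085,   0.        , 310.76280079],
       [  0.        , 586.06456085, 230.78635761],
       [  0.        ,   0.        ,   1.        ]]), 'R': array([[ 3.10046662e-01, -9.50721302e-01, -2.68863660e-04],
       [-7.39089235e-01, -2.40851881e-01, -6.29076684e-01],
       [ 5.98011848e-01,  1.95241840e-01, -7.77343202e-01]]), 't': array([ -57.05599266,  508.95276474, 1677.9670459 ])}
scene {'mtx': array([[529.82849341,   0.        , 322.8388791 ],
       [  0.        , 529.82849341, 238.99194545],
       [  0.        ,   0.        ,   1.        ]]), 'R': array([[-0.35754639,  0.93359742, -0.0235888 ],
       [ 0.52485691,  0.1799878 , -0.83194328],
       [-0.7724544 , -0.30983906, -0.55435905]]), 't': array([ 118.04248151, -261.55751154, 2104.87141345])}
```

View pics/top0.png

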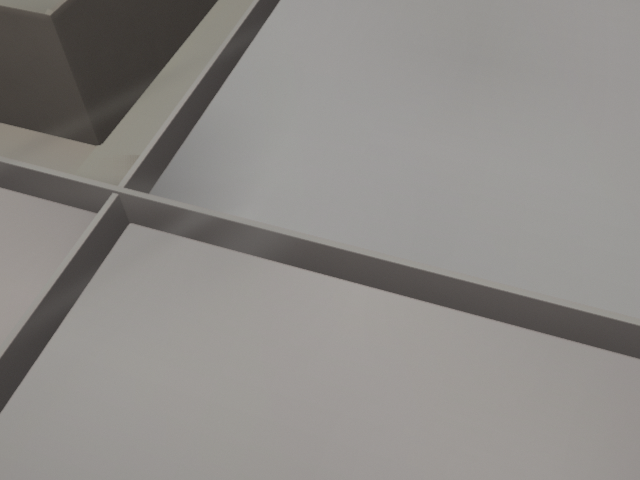

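View pics/scene0.png

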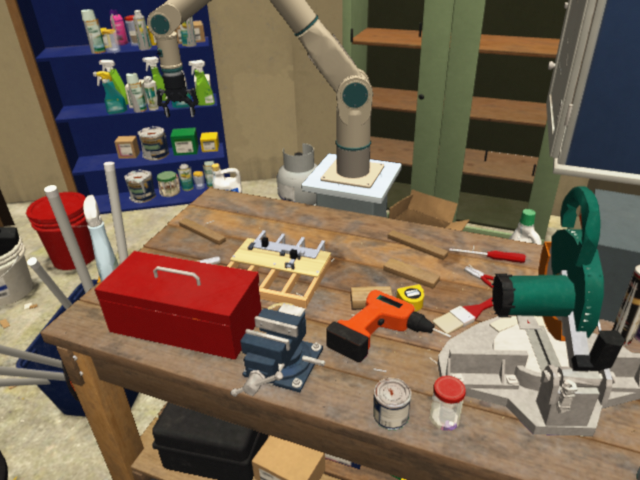

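The scene camera shows the rack near (285,265), offcuts near (200,231), (418,244) and (410,271), and the sanding block near (372,297). The top camera is blocked by something, so I'll zoom in on the scene image.

```bash
cat > h.py <<'E'
import numpy as np,cv2
from cell import monitor,viewer
def cast(px,cm,z):
    """pixel(s) -> world points on plane z"""
    px=np.atleast_2d(px).astype(float); K,R,t=cm["mtx"],cm["R"],cm["t"]
    c=-R.T@t; d=(R.T@np.linalg.inv(K)@np.c_[px,np.ones(len(px))].T).T
    return c+d*((z-c[2])/d[:,2])[:,None]
def proj(X,cm):
    X=np.atleast_2d(X).astype(float); q=(cm["mtx"]@(cm["R"]@X.T+cm["t"][:,None])).T
    return q[:,:2]/q[:,2:]
def cloud(d,cm):
    K,R,t=cm["mtx"],cm["R"],cm["t"]; v,u=np.mgrid[:480,:640]
    p=np.stack([(u-K[0,2])/K[0,0]*d,(v-K[1,2])/K[1,1]*d,d],-1)
    return (p-t)@R
E
python3 - <<'E'
from h import *
p=cv2.imread("pics/scene0.png"); d=np.load("pics/scene00.npy") if 0 else np.load("pics/scene0.npy")
cv2.imwrite("pics/crop0.png",cv2.resize(p[190:330,160:560],None,fx=2,fy=2,interpolation=cv2.INTER_CUBIC))
P=cloud(d,viewer.camera_model("scene"))
for u,v in [(200,231),(418,244),(410,271),(360,297),(410,294),(480,278),(490,255),(205,262),(350,270),(300,240),(150,240)]:
    print((u,v),P[v,u].round())
E
```

```text
(200, 231) [ 592. -331.   19.]
(418, 244) [430. 357.  15.]
(410, 271) [581. 366.  20.]
(360, 297) [757. 271.  35.]
(410, 294) [704. 394.  38.]
(480, 278) [527. 559.   4.]
(490, 255) [417. 573.  15.]
(205, 262) [ 882. -113.  145.]
(350, 270) [611. 194.   2.]
(300, 240) [577.  21.  50.]
(150, 240) [ 667. -479.   -1.]
```

View pics/crop0.png

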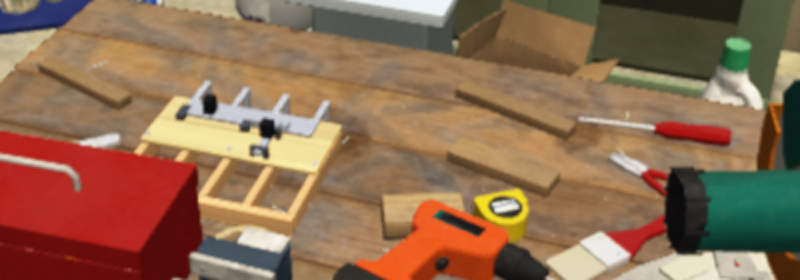

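Request:
arm_command(series=[100, 3.2, -2, -1.4, 4, 100, 6.4, -4, -2.8, 8, 100, 9.6, -6, -4.2, 12, 100, 12.8, -8, -5.6, 16, 100, 16, -10, -7, 19.35])

```text
clock: 0.52
eef_pos: [333.9, -464.1, 301.5]
tool_rot: [-3.141, 0.0, -0.004]
force: [1.4, -0.6, 0.3]
width: 85.8
gripper_force: 0.0
```

Request:
arm_command(series=[100, 2.8, -2.6, -1.6, 0, 100, 5.6, -5.2, -3.2, 0, 100, 8.4, -7.8, -4.8, 0, 100, 11.2, -10.4, -6.4, 0, 100, 14, -13, -8, 0])

```text
clock: 0.93
eef_pos: [474.1, -334.1, 381.9]
tool_rot: [-3.141, 0.0, 0.0]
force: [0.5, -1.4, 0.1]
width: 85.4
gripper_force: 0.0
```

```bash
python3 - <<'E'
from h import *
print(monitor.read_state()["eef_pos"],monitor.read_state()["tool_rot"])
cm=viewer.camera_model("wrist");p,d=viewer.get_image("wrist"); cv2.imwrite("pics/w1.png",p[:,:,::-1]); np.savez("pics/w1.npz",d=d,**cm)
print(cm, "centre",-cm["R"].T@cm["t"])
E
```

```text
[ 474.11970741 -334.14427193  381.91466723] [-3.14130540e+00  4.78805040e-04  1.07089112e-04]
{'mtx': array([[340.69315553,   0.        , 324.11011892],
       [  0.        , 340.69315553, 239.70308594],
       [  0.        ,   0.        ,   1.        ]]), 'R': array([[-4.10642944e-04, -9.99999792e-01, -4.98059533e-04],
       [-9.65644562e-01,  2.67106280e-04,  2.59866327e-01],
       [-2.59866139e-01,  5.87660753e-04, -9.65644471e-01]]), 't': array([-332.89717529,  384.36679073,  646.7930515 ])} centre [ 539.10461285 -333.37986761  524.52234545]
```

View pics/w1.png

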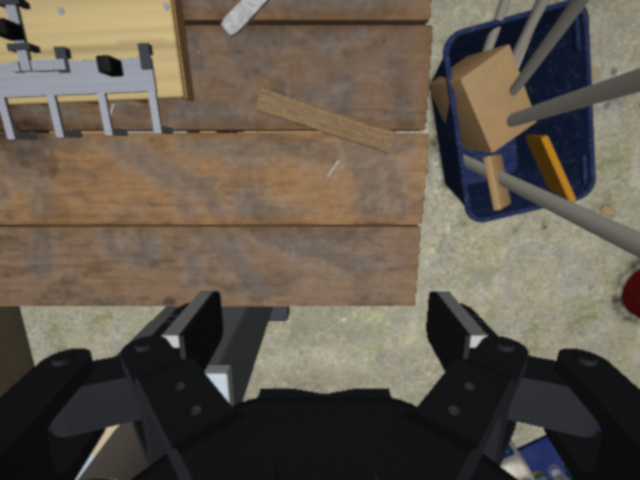

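The wrist view shows one narrow offcut on the right, from (260,90) to (392,150), and the wrench at (243,15). Nothing else lies on that side. Next I'll view the rack and the left side.

Request:
arm_command(series=[100, 0, -4.1, 0, 0, 100, 0, -8.2, 0, 0, 100, 0, -12.3, 0, 0, 100, 0, -16.4, 0, 0, 100, 0, -20.5, 0, 0])

```text
clock: 1.4
eef_pos: [472.5, -129.1, 381.0]
tool_rot: [-3.141, 0.001, -0.0]
force: [0.7, 1.6, -0.2]
width: 85.7
gripper_force: 0.0
```

Request:
arm_command(series=[100, 0, -4.1, 0, 0, 100, 0, -8.2, 0, 0, 100, 0, -12.3, 0, 0, 100, 0, -16.4, 0, 0, 100, 0, -20.5, 0, 0])

```text
clock: 1.82
eef_pos: [472.6, 75.7, 381.2]
tool_rot: [3.141, 0.0, -0.0]
force: [0.9, 0.7, 0.3]
width: 85.1
gripper_force: 0.0
```

```bash
cat >> h.py <<'E'
def snap(name):
    print(monitor.read_state()["eef_pos"].round(1),monitor.read_state()["tool_rot"].round(3))
    cm=viewer.camera_model("wrist");p,d=viewer.get_image("wrist"); cv2.imwrite(f"pics/{name}.png",p[:,:,::-1]); np.savez(f"pics/{name}.npz",d=d,**cm)
def load(name):
    f=np.load(f"pics/{name}.npz"); return cv2.imread(f"pics/{name}.png"),f["d"],f
E
python3 -c "
from h import *
snap('w2')"
```

```text
[472.6  75.7 381.2] [ 3.141  0.    -0.   ]
```

View pics/w2.png

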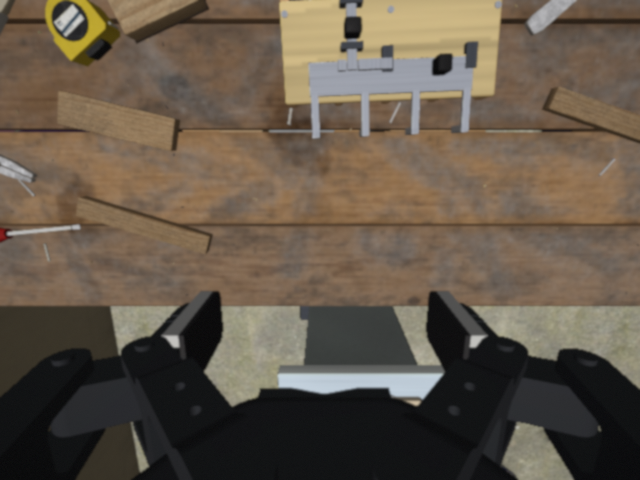

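It shows the rack's front edge from (287,104) to (495,96), with the handle at (442,64) and the knob at (352,27). On the left are a wide offcut at (117,120) and a narrow one at (145,223).

```bash
cat >> h.py <<'E'
def bars(name):
    """blobs 14..26 mm high seen by the wrist: centre, size, direction"""
    p,d,f=load(name); P=cloud(d,f); z=P[...,2]
    m=((z>12)&(z<26)&(d>0)&(P[...,0]>330)).astype(np.uint8); m[285:]=0
    m=cv2.morphologyEx(m,cv2.MORPH_OPEN,np.ones((3,3)))
    n,l,s,c=cv2.connectedComponentsWithStats(m)
    for i in range(1,n):
        if s[i,4]<150: continue
        q=P[l==i]; zz=np.median(q[:,2]); (cx,cy),(a,b),_=r=cv2.minAreaRect(q[:,:2].astype(np.float32))
        B=cv2.boxPoints(r); e=[B[1]-B[0],B[2]-B[1]]; L=max(e,key=np.linalg.norm); L=L*np.sign(L[0]+1e-9)
        print("bar c=(%.1f,%.1f) z=%.1f size %.0fx%.0f dir %.1f deg px %s"%(cx,cy,zz,a,b,np.degrees(np.arctan2(L[1],L[0])),c[i].round()))
E
python3 - <<'E'
from h import *
for n in("w1","w2"): print(n); bars(n)
p,d,f=load("w2"); P=cloud(d,f); z=P[...,2]
m=((z>38)&(z<46)&(d>0)); m[110:]=0; m[:,:250]=0;m[:,520:]=0
hsv=cv2.cvtColor(p,cv2.COLOR_BGR2HSV); m&=(hsv[...,1]>70)
m=cv2.morphologyEx(m.astype(np.uint8),cv2.MORPH_OPEN,np.ones((3,3)))
cols=np.arange(290,494); q=[]
for u in cols:
    v=np.where(m[:,u])[0]
    if len(v): q.append(P[v.max(),u])
q=np.array(q); print("front edge pts",len(q),q[::30].round(1))
l=cv2.fitLine(q[:,:2].astype(np.float32),cv2.DIST_HUBER,0,.01,.01).ravel(); print("front line",l, np.degrees(np.arctan2(l[1],l[0])))
q=P[m>0]; print(cv2.minAreaRect(q[:,:2].astype(np.float32)), cv2.boxPoints(cv2.minAreaRect(q[:,:2].astype(np.float32))))
for nm,z0,z1 in(("handle",72,80),("knob",79,86)):
    k=(z>z0-3)&(z<z1)&(d>0);k[110:]=0;k[:,:300]=0;k[:,500:]=0
    n,ll,s,c=cv2.connectedComponentsWithStats(k.astype(np.uint8))
    for i in range(1,n):
        if s[i,4]>20: print(nm,s[i],c[i].round(),P[ll==i].mean(0).round(1),np.ptp(P[ll==i],axis=0).round(1))
E
```

```text
w1
bar c=(675.6,-145.2) z=18.7 size 100x2 dir 2.2 deg px [183.  41.]
bar c=(576.7,-336.6) z=18.0 size 200x30 dir 72.8 deg px [325. 120.]
w2
bar c=(698.9,282.2) z=19.4 size 6x109 dir -66.6 deg px [168.  20.]
bar c=(672.6,366.8) z=19.5 size 8x53 dir -37.1 deg px [105.  43.]
bar c=(584.9,-308.6) z=17.9 size 144x31 dir 72.7 deg px [595. 112.]
bar c=(574.7,368.0) z=20.0 size 161x45 dir 76.5 deg px [116. 121.]
bar c=(424.2,352.1) z=17.9 size 201x31 dir 72.2 deg px [142. 225.]
bar c=(418.7,519.8) z=15.5 size 20x117 dir -80.2 deg px [ 30. 231.]
front edge pts 204 [[ 594.2  121.9   39.7]
 [ 596.4   82.    41.4]
 [ 597.7   42.3   40.8]
 [ 598.8    2.7   41.4]
 [ 600.3  -37.4   39. ]
 [ 601.6  -77.    39. ]
 [ 669.5 -108.2   41.7]]
front line [ 3.80210578e-02 -9.99276936e-01  5.99974060e+02 -1.17528105e+01] -87.82102
((658.8558959960938, -7.8948822021484375), (119.79344940185547, 276.0547790527344), 2.1471614837646484) [[ 593.82983  127.79149]
 [ 604.1726  -148.06947]
 [ 723.88196 -143.58125]
 [ 713.5392   132.27971]]
handle [345  30  17   7  59] [352.  34.] [666.7  44.1  75. ] [ 3.8 18.7 10.9]
handle [436  53  17  20 294] [444.  62.] [636.6 -67.4  75.1] [20.  18.2  9.1]
knob [345  16  17  19 309] [353.  25.] [674.3  43.3  81.3] [17.9 18.9  7.6]
knob [443  54  10  12  43] [448.  59.] [639.9 -70.3  76.6] [11.9 11.9  2.1]
knob [439  56   5  14  25] [441.  63.] [635.2 -63.1  76.7] [14.1  5.   1.6]
```

```bash
cat >> h.py <<'E'
A=np.radians(2.15); O=np.array([599.0,-10.1,0]); RR=np.array([[np.cos(A),-np.sin(A),0],[np.sin(A),np.cos(A),0],[0,0,1]])
def rk(X): return (np.asarray(X)-O)@RR       # world -> rack
def wd(X): return np.asarray(X)@RR.T+O       # rack -> world
def go(x,y,z):
    """cm shift (tool axes) from the measured TCP to a rack-frame target"""
    s=monitor.read_state(); R=cv2.Rodrigues(np.zeros(3))[0]
    from scipy.spatial.transform import Rotation as T
    r=T.from_euler("xyz",s["tool_rot"]).as_matrix()
    print("at rack",rk(s["eef_pos"]).round(1),"yaw %.2f"%np.degrees(s["tool_rot"][2]),"shift",(r.T@(wd([x,y,z])-s["eef_pos"])/10).round(2),"F",s["force"].round(1),"w %.1f t %.1f"%(s["width"],s["clock"]))
E
python3 - <<'E'
from h import *
p,d,f=load("w2"); P=rk(cloud(d,f)); ok=(d>0)&(P[...,2]>30)
for x in range(0,110,8):
    print(x,[int(max([0,*P[ok&(abs(P[...,0]-x)<4)&(abs(P[...,1]-y)<5)][:,2]])) for y in range(80,-30,-10)])
go(44,50,110)
E
```

```text
0 [42, 44, 45, 43, 49, 49, 43, 43, 43, 42, 42]
8 [49, 49, 50, 49, 49, 49, 48, 49, 49, 50, 49]
16 [50, 50, 49, 49, 49, 50, 50, 49, 50, 50, 49]
24 [49, 49, 50, 50, 50, 49, 49, 49, 50, 49, 49]
32 [49, 54, 54, 49, 55, 57, 57, 54, 55, 49, 50]
40 [49, 57, 58, 57, 58, 57, 59, 58, 57, 49, 49]
48 [49, 57, 57, 58, 57, 57, 56, 57, 57, 49, 49]
56 [44, 43, 62, 61, 60, 43, 44, 54, 54, 44, 44]
64 [43, 44, 62, 61, 61, 43, 44, 54, 54, 44, 43]
72 [44, 44, 83, 83, 83, 44, 44, 44, 43, 44, 43]
80 [44, 43, 83, 83, 83, 44, 43, 44, 43, 44, 44]
88 [43, 44, 82, 83, 82, 44, 43, 44, 43, 44, 44]
96 [44, 44, 56, 57, 58, 44, 44, 44, 44, 43, 43]
104 [44, 44, 58, 60, 60, 44, 44, 43, 45, 44, 43]
at rack [-123.3  101.2  381.2] yaw 0.71 shift [16.86  4.91 27.08] F [0.6 7.5 2. ] w 85.5 t 1.9
```

Request:
arm_command(series=[0, 2.8, 0.9, 2.6, -2.15, 0, 5.6, 1.8, 5.2, -2.15, 0, 8.4, 2.7, 7.8, -2.15, 0, 11.2, 3.6, 10.4, -2.15, 0, 14, 4.5, 13, -2.15])

```text
clock: 2.28
eef_pos: [614.1, 28.1, 249.6]
tool_rot: [3.141, 0.001, 0.038]
force: [1.3, 0.2, -0.5]
width: 25.5
gripper_force: 0.0
```

Request:
arm_command(series=[0, 2.7, 0, 0, 0, 0, 2.7, 0, 4, 0, 0, 2.7, 0, 8, 0, 0, 2.7, 0, 12, 0, 0, 2.7, 0, 12, 0])

```text
clock: 2.7
eef_pos: [633.7, 29.0, 122.7]
tool_rot: [3.141, 0.017, 0.038]
force: [-2.0, -0.3, -0.7]
width: -0.2
gripper_force: 0.0
```

```bash
python3 -c "
from h import *
go(48,50,70)"
```

```text
at rack [ 36.1  37.8 122.7] yaw 2.16 shift [ 1.27 -1.23  5.25] F [-2.  -0.3 -0.7] w -0.2 t 2.7
```

Request:
arm_command(series=[0, 0.7, -1.2, 2, 0, 0, 0.7, -1.2, 4, 0, 0, 0.7, -1.2, 5.2, 0, 0, 0.7, -1.2, 5.2, 0, 0, 0.7, -1.2, 5.2, 0])

```text
clock: 3.12
eef_pos: [646.9, 41.6, 80.2]
tool_rot: [3.141, -0.0, 0.037]
force: [-0.8, -0.8, 0.8]
width: -0.2
gripper_force: 0.0
```

```bash
python3 -c "
from h import *
go(80,50,70)"
```

```text
at rack [49.8 49.9 80.2] yaw 2.12 shift [ 3.02 -0.02  1.02] F [-0.8 -0.8  0.8] w -0.2 t 3.1
```

Request:
arm_command(series=[0, 0, 0, 0.8, 0, 0, 0.5, 0, 0.8, 0, 0, 1, 0, 0.8, 0, 0, 1.5, 0, 0.8, 0, 0, 2, 0, 0.8, 0])

```text
clock: 3.53
eef_pos: [667.0, 42.9, 71.8]
tool_rot: [3.141, 0.0, 0.037]
force: [-2.3, -0.6, 1.6]
width: 0.2
gripper_force: 1.2
```

Request:
arm_command(series=[0, 0.5, 0, 0, 0, 0, 1, 0, 0, 0, 0, 1.2, 0, 0, 0, 0, 1.2, 0, 0, 0, 0, 1.2, 0, 0, 0])

```text
clock: 3.95
eef_pos: [679.5, 43.8, 71.3]
tool_rot: [-3.141, -0.001, 0.038]
force: [0.0, -0.5, 0.3]
width: -0.1
gripper_force: 0.0
```

```bash
python3 -c "
from h import *
go(36,-60,110); snap('w3')
p,d,f=load('w3'); P=rk(cloud(d,f)); z=P[...,2]
k=((z>78)&(z<87)&(d>0)&(abs(P[...,1]-50)<25)&(P[...,0]>50)); k[285:]=0; print(P[k].mean(0),np.ptp(P[k],axis=0))
k=((z>72)&(z<80)&(d>0)&(abs(P[...,1]+50)<35)&(abs(P[...,0]-36)<25)); k[285:]=0; print(P[k].mean(0),np.ptp(P[k],axis=0))"
```

```text
at rack [82.4 50.8 71.3] yaw 2.15 shift [-4.64 11.08 -3.88] F [ 0.  -0.5  0.3] w -0.1 t 4.0
[679.5  43.8  71.3] [-3.141e+00 -1.000e-03  3.800e-02]
[102.41171009  50.41136803  81.45480853] [18.96215883 19.79401222  5.74098412]<string>:6: RuntimeWarning: Mean of empty slice.
  ret = um.true_divide(
Traceback (most recent call last):
ValueError: zero-size array to reduction operation maximum which has no identity
```

Request:
arm_command(series=[0, -1, 0, -3, 0, 0, -2, 2, -5, 0, 0, -3, 6, -5, 0, 0, -4.6, 10, -5, 0, 0, -4.6, 14, -4, 0])

```text
clock: 4.42
eef_pos: [637.4, -98.0, 113.9]
tool_rot: [3.141, -0.003, 0.039]
force: [0.4, -0.4, -0.4]
width: -0.5
gripper_force: 0.0
```

Request:
arm_command(series=[0, 0, 1, 0, 0, 0, 0, 1, 2.5, 0, 0, 0, 1, 5, 0, 0, 0, 1, 5, 0, 0, 0, 1, 5, 0])

```text
clock: 4.83
eef_pos: [637.6, -106.7, 60.5]
tool_rot: [-3.141, 0.002, 0.038]
force: [-0.4, 0.8, 0.9]
width: 0.3
gripper_force: 0.0
```

```bash
python3 -c "
from h import *
go(36,-50,58)"
```

```text
at rack [ 34.9 -98.   60.5] yaw 2.17 shift [ 0.11 -4.8   0.26] F [-0.4  0.8  0.9] w 0.3 t 4.8
```

Request:
arm_command(series=[0, 0, -0.8, 0, 0, 0, 0, -1.4, 0, 0, 0, 0, -2.0, 0, 0, 0, 0, -2.6, 0, 0, 0, 0, -3.2, 0, 0])

```text
clock: 5.25
eef_pos: [638.4, -75.0, 62.8]
tool_rot: [3.141, -0.003, 0.038]
force: [1.0, -2.3, 2.1]
width: 0.3
gripper_force: 1.2
```

Request:
arm_command(series=[0, 0, -0.5, 0, 0, 0, 0, -0.9, 0, 0, 0, 0, -1.2, 0, 0, 0, 0, -1.4, 0, 0, 0, 0, -1.5, 0, 0])

```text
clock: 5.67
eef_pos: [636.6, -59.9, 61.5]
tool_rot: [-3.141, 0.0, 0.038]
force: [0.5, -2.7, 0.7]
width: 0.2
gripper_force: 1.0
```

```bash
cat >> h.py <<'E'
def gate(n):
    p,d,f=load(n); P=rk(cloud(d,f)); z=P[...,2]
    k=((z>72)&(z<80)&(d>0)&(abs(P[...,1]+43)<35)&(abs(P[...,0]-36)<25)); k[285:]=0
    if k.any(): print("handle",P[k].mean(0).round(1),np.ptp(P[k],axis=0).round(1))
E
python3 -c "
from h import *
go(36,-50,58);snap('w4');gate('w4')"
```

```text
at rack [ 35.7 -51.1  61.5] yaw 2.17 shift [ 0.03 -0.11  0.35] F [ 0.5 -2.7  0.7] w 0.2 t 5.7
[636.6 -59.9  61.5] [-3.141  0.     0.038]
handle [ 46.3 -42.6  72.4] [ 0.6 34.8  1.5]
```

Request:
arm_command(series=[0, 0, -0.2, 0, 0, 0, 0, -0.4, 0, 0, 0, 0, -0.4, 0, 0, 0, 0, -0.4, 0, 0, 0, 0, -0.4, 0, 0])

```text
clock: 6.13
eef_pos: [636.4, -58.6, 61.4]
tool_rot: [3.139, 0.0, 0.036]
force: [0.3, -5.0, 0.0]
width: 0.2
gripper_force: 2.6
```

```bash
python3 -c "
from h import *
go(36,-50,58)"
```

```text
at rack [ 35.5 -49.8  61.4] yaw 2.06 shift [0.05 0.02 0.34] F [ 0.3 -5.   0. ] w 0.2 t 6.1
```

Request:
arm_command(series=[0, 0, 0.4, 0, 0, 30, 0, 0.4, -4, 0, 60, 0, 0.2, -8, 0, 70, -1.5, -3.5, -11, 0, 70, -3, -7.5, -12, 0])

```text
clock: 6.55
eef_pos: [609.6, 6.4, 182.1]
tool_rot: [3.141, -0.006, 0.031]
force: [0.6, 1.6, -0.0]
width: 48.3
gripper_force: 0.0
```

Request:
arm_command(series=[70, 0, -4.1, 0, -7, 70, 0, -8.2, 0, -14, 70, 0, -12.3, 0, -21, 70, 0, -16.4, 0, -28, 70, 0, -20.5, 0, -35])

```text
clock: 6.97
eef_pos: [598.2, 216.3, 178.5]
tool_rot: [-3.14, 0.001, 0.655]
force: [1.3, 0.8, -0.4]
width: 59.9
gripper_force: 0.0
```

```bash
sed -i 's/s=monitor.read_state(); R=.*/s=monitor.read_state()/' h.py; cat >> h.py <<'E'
def gow(x,y,z,yaw=None):
    print("q",monitor.read_state()["qpos"].round(2),"roll %.1f"%(0 if yaw is None else np.degrees(monitor.read_state()["tool_rot"][2])-yaw)); go(*rk([x,y,z]))
E
python3 -c "
from h import *
gow(563,319.4,150,76.5); snap('w4');gate('w4');bars('w4')"
```

```text
q [-0.25  0.67 -0.24  1.61  0.19  0.89 -1.47] roll -39.0
at rack [  7.7 226.3 178.5] yaw 37.54 shift [  3.49 -10.31   2.86] F [ 1.3  0.8 -0.4] w 59.9 t 7.0
[598.2 216.3 178.5] [-3.14e+00  1.00e-03  6.55e-01]
bar c=(849.4,113.3) z=23.6 size 83x30 dir 56.2 deg px [616.  53.]
bar c=(672.6,367.7) z=20.0 size 9x53 dir -37.6 deg px [232.  35.]
bar c=(574.9,368.8) z=20.0 size 160x46 dir 76.5 deg px [163. 131.]
bar c=(693.6,294.6) z=19.5 size 1x77 dir -68.4 deg px [320.  74.]
bar c=(702.9,131.9) z=19.2 size 217x3 dir 2.0 deg px [482. 178.]
bar c=(771.7,75.5) z=19.3 size 96x45 dir 33.9 deg px [578. 159.]
bar c=(802.3,39.5) z=18.4 size 1x30 dir -87.5 deg px [631. 161.]
bar c=(436.2,392.2) z=17.8 size 117x33 dir 72.0 deg px [ 66. 238.]
bar c=(754.6,2.1) z=18.8 size 65x4 dir 2.2 deg px [615. 231.]
```

Request:
arm_command(series=[70, 0.7, -2, 0, -7, 70, 1.4, -4, 0, -14, 70, 2.1, -6, 0, -21, 70, 2.8, -8, 1, -28, 70, 3.5, -10.3, 3, -35])

```text
clock: 7.43
eef_pos: [566.1, 318.5, 150.4]
tool_rot: [3.14, -0.003, 1.264]
force: [1.6, -0.0, -0.1]
width: 59.8
gripper_force: 0.0
```

Request:
arm_command(series=[70, 0, 0, 2, -4, 70, 0, 0, 4, -4, 70, 0, 0, 6, -4, 70, 0, 0, 6, -4, 70, 0, 0, 6, -4])

```text
clock: 7.85
eef_pos: [564.0, 316.5, 87.6]
tool_rot: [-3.139, 0.002, 1.329]
force: [1.4, -0.2, -0.6]
width: 59.6
gripper_force: 0.0
```

```bash
python3 -c "
from h import *
gow(563,319.4,2,76.5)"
```

```text
q [-0.34  0.82 -0.37  1.63  0.39  0.77 -1.13] roll -0.3
at rack [-22.7 327.7  87.6] yaw 76.15 shift [ 0.27 -0.14  8.56] F [ 1.4 -0.2 -0.6] w 59.6 t 7.8
```

Request:
arm_command(series=[70, 0.3, -0.1, 2, 0, 70, 0.3, -0.1, 4, 0, 70, 0.3, -0.1, 6, 0, 70, 0.3, -0.1, 7.6, 0, 70, 0.3, -0.1, 8.4, 0])

```text
clock: 8.27
eef_pos: [564.8, 320.0, 4.2]
tool_rot: [-3.141, 0.0, 1.329]
force: [0.2, -1.0, -0.9]
width: 59.8
gripper_force: 0.0
```

Request:
arm_command(series=[30, 0, 0, 0, 0, 30, 0, 0, 0, 0, 30, 0, 0, 0, 0, 30, 0, 0, 0, 0, 30, 0, 0, 0, 0])

```text
clock: 8.68
eef_pos: [565.8, 320.5, 5.8]
tool_rot: [3.14, -0.001, 1.329]
force: [-0.4, -0.6, -0.5]
width: 43.3
gripper_force: 62.0
```

```bash
python3 -c "
from h import *
print(monitor.read_state()['gripper_force'])
gow(460,95,60,2.15)"
```

```text
62.037670612335205
q [-0.37  0.93 -0.32  1.65  0.44  0.63 -1.17] roll 74.0
at rack [-20.8 331.6   5.8] yaw 76.14 shift [-24.42  -4.86  -5.46] F [-0.4 -0.6 -0.5] w 43.3 t 8.7
```

Request:
arm_command(series=[30, 0, 0, -3, 0, 30, 0, 0, -6, 7, 30, -3.5, -1.2, -6, 14, 30, -7, -2.4, -6, 21, 30, -10.5, -3.6, -6, 28])

```text
clock: 9.1
eef_pos: [504.9, 226.3, 65.9]
tool_rot: [3.141, -0.003, 0.835]
force: [1.2, -0.2, -0.8]
width: 43.7
gripper_force: 62.2
```

```bash
python3 -c "
from h import *
print(monitor.read_state()['gripper_force'])
gow(*wd([-180,99,60]),2.15)"
```

```text
62.20992565155029
q [-0.33  0.74 -0.21  1.92  0.29  0.51 -1.48] roll 45.7
at rack [-85.2 239.8  65.9] yaw 47.83 shift [-16.7    3.05   0.55] F [ 1.2 -0.2 -0.8] w 43.7 t 9.1
```

Request:
arm_command(series=[30, -3.3, 0.6, 0, 7, 30, -6.6, 1.2, 0, 14, 30, -10, 1.8, 0, 21, 30, -13.3, 2.4, 0, 28, 30, -16.5, 3, 0, 35])

```text
clock: 9.52
eef_pos: [416.7, 82.8, 65.4]
tool_rot: [3.141, -0.002, 0.224]
force: [0.2, -1.2, -0.9]
width: 43.8
gripper_force: 39.8
```

Request:
arm_command(series=[30, 0, 0, 0, 5, 30, 0, 0, 0, 10, 30, 0, 0, 0, 10.7, 30, 0, 0, 0, 10.7, 30, 0, 0, 0, 10.7])

```text
clock: 9.93
eef_pos: [417.8, 84.4, 64.9]
tool_rot: [-3.141, -0.001, 0.046]
force: [-0.8, 0.3, -0.5]
width: 43.4
gripper_force: 66.8
```

```bash
python3 -c "
from h import *
print(monitor.read_state()['gripper_force'])
gow(*wd([-180,99,7]),2.15); snap('w5'); gate('w5'); bars('w5')
p,d,f=load('w5'); P=rk(cloud(d,f));m=(abs(P[...,2]-75)<12)&(d>0)&(P[...,0]<-10)&(P[...,0]>-120)&(abs(P[...,1]-99)<60);m[300:]=0
q=P[m]; print(len(q)); 
if len(q)>20:print(cv2.minAreaRect(q[:,:2].astype(np.float32)),q[:,2].mean(),q[:,0].max())"
```

```text
66.81791424751282
q [-0.25  0.64 -0.03  2.26  0.07  0.24 -1.86] roll 0.5
at rack [-177.5  101.2   64.9] yaw 2.62 shift [-0.25  0.22  5.79] F [-0.8  0.3 -0.5] w 43.4 t 9.9
[417.8  84.4  64.9] [-3.141e+00 -1.000e-03  4.600e-02]
bar c=(552.6,55.0) z=17.1 size 9x3 dir 79.4 deg px [398.   3.]
bar c=(555.4,-10.9) z=17.3 size 10x4 dir 74.9 deg px [532.   4.]
bar c=(405.3,265.3) z=17.7 size 27x20 dir 88.2 deg px [ 21. 270.]
21758
((-92.6395492553711, 103.93201446533203), (55.2387580871582, 45.39524459838867), 0.9742843508720398) 79.83192743303742 -65.14696943113152
```

View pics/w5.png

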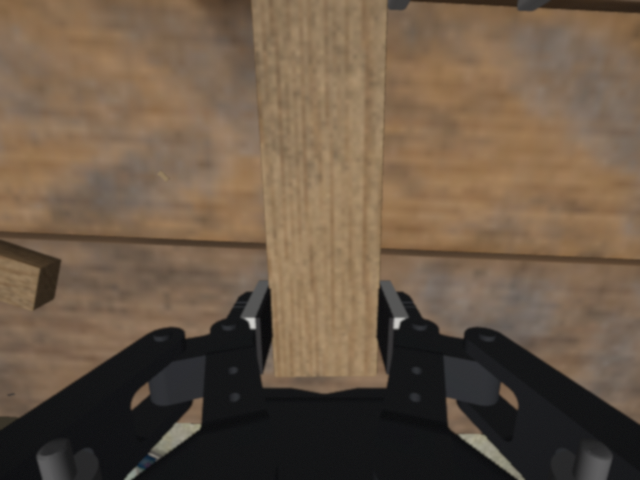

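Request:
arm_command(series=[30, -0.2, 0.3, 1.5, 1.2, 30, -0.2, 0.3, 3, 1.2, 30, -0.2, 0.3, 4.5, 1.2, 30, -0.2, 0.3, 5.6, 1.2, 30, -0.2, 0.3, 5.6, 1.2])

```text
clock: 10.4
eef_pos: [414.1, 77.4, 16.9]
tool_rot: [3.13, 0.006, 0.026]
force: [-0.8, -0.7, -0.3]
width: 43.2
gripper_force: 66.9
```

```bash
cat >> h.py <<'E'
def held(n,zt,y0):
    p,d,f=load(n); P=rk(cloud(d,f));m=(abs(P[...,2]-zt)<7)&(d>0)&(P[...,0]<-50)&(abs(P[...,1]-y0)<30);m[285:]=0
    q=P[m]; c,s,a=cv2.minAreaRect(q[:,:2].astype(np.float32)); print("held",c,s,a,"z",q[:,2].mean())
    e=[]
    for x in range(-160,-50,10):
        r=q[abs(q[:,0]-x)<2]
        if len(r)>5: e.append((x,(r[:,1].min()+r[:,1].max())/2))
    e=np.array(e); k=np.polyfit(e[:,0],e[:,1],1); print("mid y at x=-60: %.1f slope %.2f deg"%(np.polyval(k,-60),np.degrees(k[0])),len(e))
E
python3 -c "
from h import *
go(-75,99,6); snap('w6'); held('w6',20,99)"
```

```text
at rack [-181.5   94.3   16.9] yaw 1.50 shift [10.65 -0.6   1.02] F [-0.8 -0.7 -0.3] w 43.2 t 10.4
[414.1  77.4  16.9] [3.13  0.006 0.026]
held (-170.88720703125, 96.18644714355469) (54.30956268310547, 1.026228904724121) 89.50825500488281 z 24.782784568435716Traceback (most recent call last):
  File "<string>", line 3, in <module>
    go(-75,99,6); snap('w6'); held('w6',20,99)
                              ~~~~^^^^^^^^^^^^
  File "h.py", line 53, in held
    e=np.array(e); k=np.polyfit(e[:,0],e[:,1],1); print("mid y at x=-60: %.1f slope %.2f deg"%(np.polyval(k,-60),np.degrees(k[0])),len(e))
                                ~^^^^^
IndexError: too many indices for array: array is 1-dimensional, but 2 were indexed
```

Request:
arm_command(series=[30, 0.7, -0.3, 0, 0, 30, 1.4, -0.6, 0, 0, 30, 2.1, -0.6, 0.4, 0, 30, 2.8, -0.6, 0.8, 0, 30, 2.8, -0.6, 0.9, 0])

```text
clock: 10.87
eef_pos: [443.5, 83.7, 7.6]
tool_rot: [3.13, 0.005, 0.024]
force: [0.3, 0.4, -1.6]
width: 43.4
gripper_force: 66.8
```

```bash
python3 -c "
from h import *
print(monitor.read_state()['qpos'].round(2),monitor.read_state()['tool_rot'])
go(-75,99,6); snap('w7'); held('w7',24,99)"
```

```text
[-0.03  0.8  -0.33  2.2   0.94  0.3  -2.73] [3.13035558 0.00494539 0.02385361]
at rack [-151.8   99.6    7.6] yaw 1.37 shift [ 7.68 -0.05  0.13] F [ 0.3  0.4 -1.6] w 43.4 t 10.9
[443.5  83.7   7.6] [3.13  0.005 0.024]
held (-95.61593627929688, 99.44141387939453) (56.192138671875, 91.81124114990234) 89.03874969482422 z 22.16558748336426
mid y at x=-60: 100.7 slope 0.23 deg 9
```

Request:
arm_command(series=[30, 1, 0.1, 0, 0, 30, 2.5, 0.1, 0, 0, 30, 4, 0.1, 0.1, 0, 30, 5.5, 0.1, 0.1, 0, 30, 7, 0.1, 0.1, 0])

```text
clock: 11.33
eef_pos: [511.4, 84.0, 6.5]
tool_rot: [3.129, 0.008, 0.025]
force: [0.4, 0.3, -0.1]
width: 43.3
gripper_force: 66.8
```

```bash
python3 -c "
from h import *
print(monitor.read_state()['qpos'].round(2),monitor.read_state()['tool_rot'])
go(-75,99,6); snap('w8'); held('w8',20,99)"
```

```text
[ 0.07  0.85 -0.46  2.02  0.84  0.48 -2.56] [3.12937364 0.00798078 0.02507164]
at rack [-84.   97.3   6.5] yaw 1.44 shift [ 0.9  -0.18  0.04] F [ 0.4  0.3 -0.1] w 43.3 t 11.3
[511.4  84.    6.5] [3.129 0.008 0.025]
held (-61.866634368896484, 97.94771575927734) (56.45767593383789, 24.220226287841797) 89.31694793701172 z 21.048258849504666
mid y at x=-60: 98.3 slope -0.07 deg 2
```

View pics/w8.png

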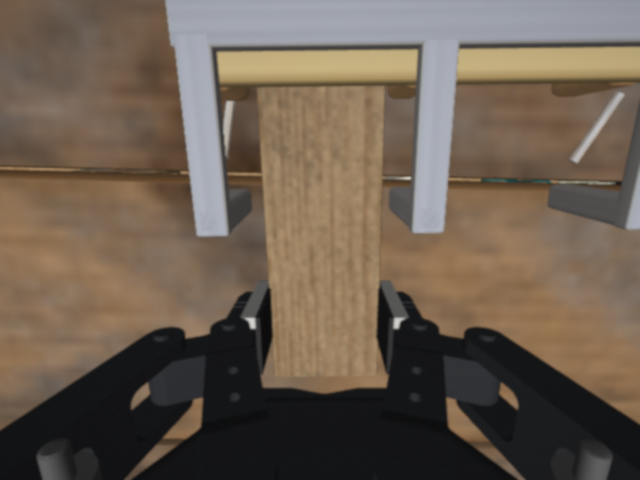

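Request:
arm_command(series=[70, 0, 0, 0, 0, 70, 0, 0, 0, 0, 70, 0, 0, 0, 0, 70, 0, 0, -3, 0, 70, 0, 0, -5, 0])

```text
clock: 11.8
eef_pos: [509.9, 85.1, 57.0]
tool_rot: [3.129, 0.01, 0.027]
force: [1.2, -0.2, 1.0]
width: 60.0
gripper_force: 0.0
```

Request:
arm_command(series=[0, -2, 0, 0, 0, 0, -4.5, 0, 0, 0, 0, -5.5, 0, 0, 0, 0, -5.5, 0, 0, 0, 0, -5.5, 0, 0, 0])

```text
clock: 12.22
eef_pos: [456.3, 83.6, 57.2]
tool_rot: [3.129, 0.007, 0.026]
force: [0.7, 0.3, -0.0]
width: 0.6
gripper_force: 0.0
```

```bash
python3 -c "
from h import *
go(-18,99,8); snap('w9'); held('w9',20,99)"
```

```text
at rack [-139.1   99.    57.2] yaw 1.50 shift [12.14 -0.2   4.83] F [ 0.7  0.3 -0. ] w 0.6 t 12.2
[456.3  83.6  57.2] [3.129 0.007 0.026]
held (-81.19705200195312, 98.3245620727539) (62.42355728149414, 45.14801788330078) 0.08987273275852203 z 20.01621837044437
mid y at x=-60: 98.3 slope -0.09 deg 6
```

Request:
arm_command(series=[0, 0, 0, 2, 0, 0, 0, 0, 4, 0, 0, 0, 0, 4.8, 0, 0, 1, 0, 4.8, 0, 0, 2, 0, 4.8, 0])

```text
clock: 12.68
eef_pos: [476.3, 83.6, 8.0]
tool_rot: [3.129, 0.009, 0.026]
force: [-0.2, 0.3, 1.2]
width: -0.2
gripper_force: 0.1
```

Request:
arm_command(series=[0, 1.6, 0, 0, 0, 0, 3.2, 0, 0, 0, 0, 4.8, 0, 0, 0, 0, 6.4, 0, 0, 0, 0, 8, 0, 0, 0])

```text
clock: 13.1
eef_pos: [557.6, 85.4, 8.2]
tool_rot: [3.13, 0.007, 0.024]
force: [-0.4, -0.5, 0.5]
width: -0.0
gripper_force: 0.3
```

```bash
python3 -c "
from h import *
print(monitor.read_state()['qpos'].round(2)); go(-18,99,8)"
```

```text
[ 0.12  0.9  -0.52  1.89  0.79  0.59 -2.48]
at rack [-37.8  97.    8.2] yaw 1.38 shift [ 1.98 -0.23  0.01] F [-0.4 -0.5  0.5] w -0.0 t 13.1
```

Request:
arm_command(series=[0, 1, 0, 0, 0, 0, 2, 0, 0, 0, 0, 2, 0, 0, 0, 0, 1, 0, 0, 0, 0, -2, 0, 0, 0])

```text
clock: 13.52
eef_pos: [540.4, 85.4, 8.4]
tool_rot: [3.132, 0.001, 0.021]
force: [1.0, 0.4, -1.0]
width: 0.3
gripper_force: 0.0
```

Request:
arm_command(series=[40, -3, 0, -2, 0, 40, -5, 0, -6, 0, 55, -5, -3, -9, 0, 55, -5, -7, -9, 0, 55, -5, -11, -9, 0])

```text
clock: 13.93
eef_pos: [485.4, 195.4, 99.8]
tool_rot: [3.131, 0.003, 0.021]
force: [0.5, 1.0, -0.1]
width: 46.9
gripper_force: 0.0
```

```bash
python3 -c "
from h import *
snap('w10'); bars('w10'); gate('w10'); 
c=np.array([424.2,352.1]);u=np.array([np.cos(np.radians(72.2)),np.sin(np.radians(72.2))]); g=c-u*65; print(g)
gow(*g,120,72.2)"
```

```text
[485.4 195.4  99.8] [3.131e+00 3.000e-03 2.100e-02]
bar c=(613.7,128.3) z=19.1 size 43x8 dir 13.8 deg px [443.  41.]
bar c=(594.5,79.4) z=19.8 size 8x52 dir -87.3 deg px [516.  76.]
bar c=(557.2,59.1) z=19.6 size 10x3 dir 3.5 deg px [542. 141.]
bar c=(454.5,410.2) z=17.0 size 31x8 dir 73.8 deg px [ 16. 279.]
[404.32980518 290.21158947]
q [-0.06  0.72 -0.62  1.96  0.66  0.67 -2.64] roll -70.3
at rack [-106.6  222.7  100.1] yaw 1.93 shift [-7.7  -8.44 -1.97] F [0.2 9.3 0.8] w 46.9 t 14.0
```

View pics/w10.png

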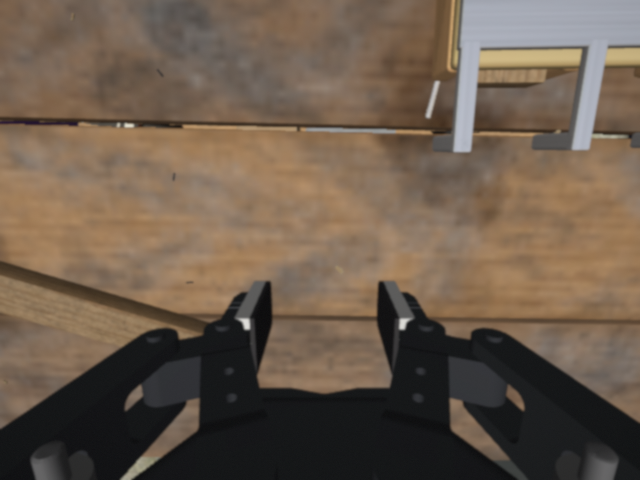

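The wide offcut's near end lies just outside the roof edge, at (510,76), as intended. Next is the left narrow offcut.

Request:
arm_command(series=[70, -1.4, -2.2, 0, -7, 70, -2.8, -4.4, 0, -14, 70, -4.2, -6.6, 0, -21, 70, -5.6, -8.8, 0, -28, 70, -7, -11, 0, -35])

```text
clock: 14.4
eef_pos: [410.5, 303.5, 96.6]
tool_rot: [3.136, 0.013, 0.642]
force: [0.6, 0.0, -0.8]
width: 59.7
gripper_force: 0.0
```

Request:
arm_command(series=[70, 0, 0, 0, -7, 70, 0, 0, 0, -14, 70, 0, 0, 0, -21, 70, 0, 0, 0, -28, 70, 0, 0, 0, -35])

```text
clock: 14.82
eef_pos: [411.3, 302.6, 96.5]
tool_rot: [-3.139, 0.014, 1.253]
force: [0.9, -0.1, 0.1]
width: 59.8
gripper_force: 0.0
```

```bash
python3 -c "
from h import *
gow(412,314,4,72.2); snap('w11'); bars('w11')"
```

```text
q [-0.13  0.81 -0.9   1.99  0.9   0.82 -1.89] roll -0.4
at rack [-175.9  319.5   96.5] yaw 71.79 shift [ 1.24 -0.26  9.23] F [ 0.9 -0.1  0.1] w 59.8 t 14.8
[411.3 302.6  96.5] [-3.139  0.014  1.253]
bar c=(425.8,360.3) z=18.0 size 173x30 dir 72.2 deg px [319. 137.]
```

Request:
arm_command(series=[70, 1.2, -0.3, 2, 0, 70, 1.2, -0.3, 4.5, 0, 70, 1.2, -0.3, 7, 0, 70, 1.2, -0.3, 8.6, 0, 70, 1.2, -0.3, 9.2, 0])

```text
clock: 15.28
eef_pos: [410.8, 312.7, 2.2]
tool_rot: [-3.137, 0.017, 1.245]
force: [-0.6, -0.2, 0.8]
width: 59.9
gripper_force: 0.0
```

Request:
arm_command(series=[15, 0, 0, 0, 0, 15, 0, 0, 0, 0, 15, 0, 0, 0, 0, 15, 0, 0, 0, 0, 15, 0, 0, 0, 0])

```text
clock: 15.7
eef_pos: [412.5, 314.8, 5.6]
tool_rot: [-3.14, 0.012, 1.246]
force: [-0.9, -0.7, 4.5]
width: 28.7
gripper_force: 59.8
```

Request:
arm_command(series=[15, 0, 0, -3, 0, 15, 0, 0, -6, 0, 15, -2, 0, -6, 7, 15, -4, 0, -6, 14, 15, -6, 0, -6, 21])

```text
clock: 16.12
eef_pos: [393.5, 257.7, 66.2]
tool_rot: [3.139, 0.011, 0.873]
force: [0.4, -0.6, -0.5]
width: 28.2
gripper_force: 59.6
```

```bash
python3 -c "
from h import *
gow(*wd([-148,33,60]),2.15)"
```

```text
q [-0.15  0.78 -0.75  2.12  0.95  0.64 -2.28] roll 47.9
at rack [-195.3  275.3   66.2] yaw 50.05 shift [-14.8   19.76   0.85] F [ 0.4 -0.6 -0.5] w 28.2 t 16.1
```

Request:
arm_command(series=[15, -2, 2.8, 0, 7, 15, -4, 5.6, 0, 14, 15, -6, 8.4, 0, 21, 15, -8, 11.2, 0, 28, 15, -9.5, 14, 0, 35])

```text
clock: 16.53
eef_pos: [440.3, 93.2, 67.4]
tool_rot: [3.131, 0.01, 0.263]
force: [-0.1, 0.6, -0.8]
width: 28.3
gripper_force: 59.6
```

```bash
python3 -c "
from h import *
print(monitor.read_state()['gripper_force'])
gow(*wd([-148,33,60]),2.15)"
```

```text
59.57667410373688
q [ 0.13  0.72 -0.6   2.18  0.87  0.52 -2.47] roll 12.9
at rack [-154.7  109.2   67.4] yaw 15.05 shift [-1.04  7.57  0.83] F [-0.1  0.6 -0.8] w 28.3 t 16.5
```

Request:
arm_command(series=[15, -0.3, 2.5, 0, 6, 15, -0.6, 5, 0, 12, 15, -1, 7.6, 0, 12.9, 15, -1, 7.6, 0, 12.9, 15, -1, 7.6, 0, 12.9])

```text
clock: 16.95
eef_pos: [451.5, 18.1, 68.0]
tool_rot: [3.129, 0.006, 0.04]
force: [0.1, 1.0, -0.6]
width: 28.4
gripper_force: 59.5
```

```bash
python3 -c "
from h import *
print(monitor.read_state()['gripper_force'],monitor.read_state()['tool_rot'])
gow(*wd([-148,33,7]),2.15); snap('w12'); held('w12',80,33)"
```

```text
59.52783644199371 [3.12949725 0.0064216  0.04020297]
q [ 0.26  0.71 -0.56  2.18  0.83  0.5  -2.48] roll 0.2
at rack [-146.4   33.7   68. ] yaw 2.30 shift [-0.12 -0.    6.1 ] F [ 0.1  1.  -0.6] w 28.4 t 16.9
[451.5  18.1  68. ] [3.129 0.006 0.04 ]
held (-93.14012145996094, 34.53892517089844) (86.34507751464844, 41.593528747558594) 0.11927308887243271 z 80.69215586035271
mid y at x=-60: 35.8 slope 0.86 deg 8
```

Request:
arm_command(series=[15, -0.5, 0, 0, 0.7, 15, -0.5, 0, 2, 0.7, 15, -0.5, 0, 4, 0.7, 15, -0.5, 0, 5.8, 0.7, 15, -0.5, 0, 6, 0.7])

```text
clock: 17.42
eef_pos: [444.0, 20.2, 6.0]
tool_rot: [3.13, 0.011, 0.035]
force: [-0.8, -0.3, 0.3]
width: 28.5
gripper_force: 59.5
```

```bash
python3 -c "
from h import *
gow(*wd([-75,33,7]),2.15); snap('w13'); held('w13',18,33)"
```

```text
q [ 0.13  0.8  -0.37  2.21  1.02  0.32 -2.66] roll -0.2
at rack [-153.7   36.1    6. ] yaw 1.99 shift [ 7.87  0.29 -0.18] F [-0.8 -0.3  0.3] w 28.5 t 17.4
[444.   20.2   6. ] [3.13  0.011 0.035]
held (-96.83056640625, 36.49285888671875) (41.53071212768555, 93.92520141601562) 89.42071533203125 z 18.406702427277807
mid y at x=-60: 37.9 slope 0.56 deg 9
```

View pics/w13.png

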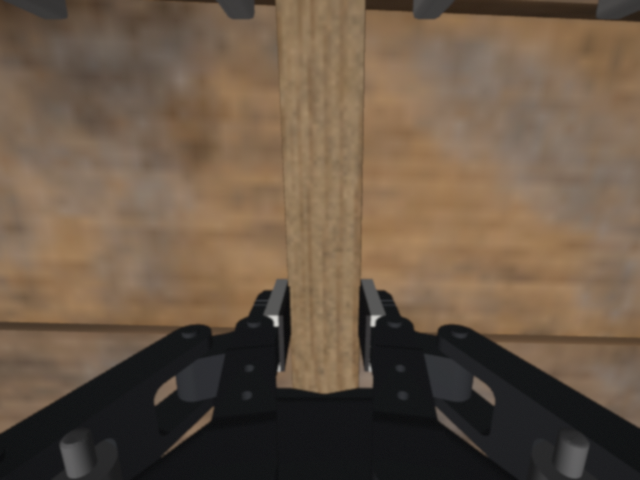

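The bar lies flat between the gate fingers, slightly left of the middle (bar 320 against gap 333). I'll shift it 4 mm and slide it in.

Request:
arm_command(series=[15, 0, 0.4, 0, 0.5, 15, 2, 0.4, 0, 0.5, 15, 4, 0.4, 0, 0.5, 15, 6, 0.4, 0, 0.5, 15, 7.8, 0.4, 0, 0.5])

```text
clock: 17.88
eef_pos: [525.6, 17.4, 8.9]
tool_rot: [3.131, 0.005, 0.022]
force: [0.3, -0.5, -0.6]
width: 28.9
gripper_force: 59.5
```

Request:
arm_command(series=[50, 0, 0, 0, 0, 50, 0, 0, 0, 0, 50, 0, 0, 0, 0, 50, 0, 0, -3, 0, 50, 0, 0, -5, 0])

```text
clock: 18.3
eef_pos: [522.3, 18.0, 58.1]
tool_rot: [3.13, 0.01, 0.024]
force: [0.9, 0.5, 0.8]
width: 42.3
gripper_force: 0.0
```

Request:
arm_command(series=[0, -2.5, 0, -0.5, 0, 0, -5, 0, -0.5, 0, 0, -7.5, 0, -0.5, 0, 0, -7.5, 0, -0.5, 0, 0, -7.5, 0, -0.5, 0])

```text
clock: 18.72
eef_pos: [447.0, 15.8, 63.3]
tool_rot: [3.128, 0.009, 0.025]
force: [0.2, -0.0, -0.2]
width: 0.1
gripper_force: 0.0
```

```bash
python3 -c "
from h import *
gow(*wd([-75,33,8]),2.15); snap('w14'); held('w14',18,33)"
```

```text
q [ 0.26  0.71 -0.55  2.19  0.85  0.48 -2.51] roll -0.7
at rack [-150.9   31.6   63.3] yaw 1.41 shift [ 7.63 -0.31  5.47] F [ 0.2 -0.  -0.2] w 0.1 t 18.7
[447.   15.8  63.3] [3.128 0.009 0.025]
held (-88.31294250488281, 30.852619171142578) (30.133132934570312, 76.63197326660156) 89.95018005371094 z 18.011425504814397
mid y at x=-60: 30.9 slope 0.04 deg 7
```

Request:
arm_command(series=[0, -0.7, -0.1, 1, 0, 0, -0.7, -0.1, 2.5, 0, 0, -0.7, -0.1, 4, 0, 0, -0.7, -0.1, 5.3, 0, 0, -0.7, -0.1, 5.3, 0])

```text
clock: 19.18
eef_pos: [441.8, 16.5, 8.2]
tool_rot: [3.13, 0.009, 0.023]
force: [0.9, 1.1, 0.7]
width: -0.1
gripper_force: 0.0
```

```bash
python3 -c "
from h import *
gow(*wd([-20,33,8]),2.15); print(monitor.read_state()['tool_rot']);snap('w15'); held('w15',18,33)"
```

```text
q [ 0.14  0.8  -0.37  2.22  1.03  0.32 -2.68] roll -0.8
at rack [-156.1   32.5    8.2] yaw 1.35 shift [13.61 -0.24 -0.11] F [0.9 1.1 0.7] w -0.1 t 19.2
[3.12951519 0.00878978 0.02349794]
[441.8  16.5   8.2] [3.13  0.009 0.023]
held (-98.0997314453125, 30.91745948791504) (30.237890243530273, 96.22246551513672) 89.88109588623047 z 18.003160187742125
mid y at x=-60: 30.9 slope -0.03 deg 7
```

Request:
arm_command(series=[0, 1, 0.1, 0, 0, 0, 2.5, 0.1, 0, 0, 0, 4, 0.1, 0, 0, 0, 5.5, 0.1, 0, 0, 0, 7, 0.1, 0, 0])

```text
clock: 19.65
eef_pos: [513.2, 17.1, 10.4]
tool_rot: [3.131, 0.006, 0.022]
force: [-0.6, 0.2, 0.4]
width: 0.0
gripper_force: 0.2
```

Request:
arm_command(series=[0, 1.5, 0, 0, 0, 0, 3, 0, 0, 0, 0, 4.5, 0, 0, 0, 0, 5.8, 0, 0, 0, 0, 6.5, 0, 0, 0])

```text
clock: 20.07
eef_pos: [579.1, 18.6, 10.0]
tool_rot: [3.131, 0.005, 0.022]
force: [-0.6, -0.7, 0.7]
width: 0.2
gripper_force: 0.2
```

```bash
python3 -c "
from h import *
go(-20,33,8)"
```

```text
at rack [-18.8  29.4  10. ] yaw 1.24 shift [-0.12 -0.36  0.2 ] F [-0.6 -0.7  0.7] w 0.2 t 20.1
```

Request:
arm_command(series=[0, -2, 0, 0, 0, 0, -5, 0, 0, 0, 0, -7, 0, -2, 0, 40, -7, 1, -6, 0, 70, -7, 4, -9, 0])

```text
clock: 20.48
eef_pos: [507.2, -16.2, 101.8]
tool_rot: [3.134, 0.007, 0.033]
force: [3.0, -0.2, 0.4]
width: 23.3
gripper_force: 0.0
```

Request:
arm_command(series=[70, 0, 4.1, -0.5, -7, 70, 0, 8.2, -1, -14, 70, 0, 12.3, -1, -21, 70, 0, 16.4, -1, -28, 70, 0, 20.5, -1, -35])

```text
clock: 20.9
eef_pos: [512.8, -224.0, 112.8]
tool_rot: [3.135, 0.012, 0.628]
force: [0.5, 0.7, 0.3]
width: 60.0
gripper_force: 0.0
```

```bash
python3 -c "
from h import *
snap('w16'); bars('w16'); gow(565,-375,110,72.8)"
```

```text
[ 512.8 -224.   112.8] [3.135 0.012 0.628]
bar c=(611.6,-145.9) z=18.9 size 8x20 dir -25.8 deg px [315.  48.]
bar c=(562.8,-81.5) z=19.4 size 10x3 dir 1.2 deg px [187.  49.]
bar c=(585.9,-305.1) z=18.0 size 135x30 dir 72.9 deg px [470. 214.]
q [ 0.89  0.82 -0.86  1.86  0.84  0.88 -1.35] roll -37.0
at rack [ -96.1 -222.1  111.3] yaw 35.76 shift [-3.79 14.44  0.36] F [-0.3 -8.  -1.4] w 60.0 t 20.9
```

View pics/w16.png

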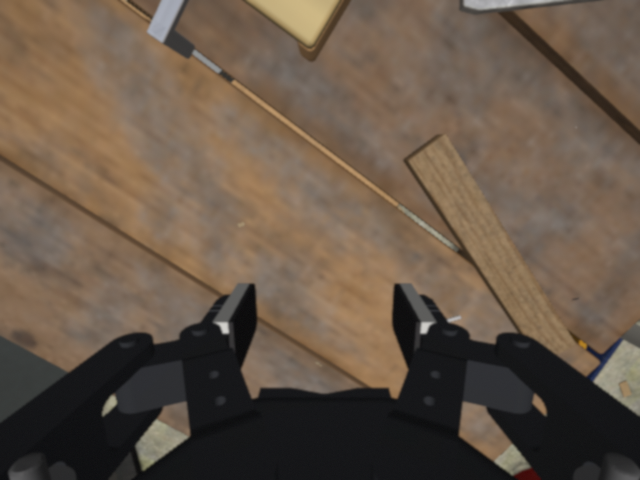

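The right narrow offcut hasn't moved. Its left end is at (425,145), which agrees with the first measurement to within 1 mm.

Request:
arm_command(series=[70, -0.7, 2.9, 0, -7, 70, -1.4, 5.8, 0, -14, 70, -2.1, 8.7, 0, -21, 70, -2.8, 11.6, 0, -28, 70, -3.8, 14.4, 0, -35])

```text
clock: 21.37
eef_pos: [566.8, -361.6, 113.7]
tool_rot: [-3.14, 0.012, 1.239]
force: [0.6, 1.0, 0.5]
width: 59.9
gripper_force: 0.0
```

Request:
arm_command(series=[70, 0, 0, 1, -2, 70, 0, 0, 2, -2, 70, 0, 0, 3, -2, 70, 0, 0, 3, -2, 70, 0, 0, 3, -2])

```text
clock: 21.78
eef_pos: [565.6, -359.3, 82.4]
tool_rot: [-3.137, 0.013, 1.27]
force: [-0.4, -0.6, 0.1]
width: 59.6
gripper_force: 0.0
```

```bash
python3 -c "
from h import *
snap('w17'); bars('w17'); gow(565,-375,4,72.8)"
```

```text
[ 565.6 -359.3   82.4] [-3.137  0.013  1.27 ]
bar c=(584.3,-310.5) z=18.0 size 146x30 dir 72.8 deg px [332. 155.]
q [ 1.02  1.03 -0.98  1.55  0.95  1.09 -0.51] roll -0.0
at rack [ -45.9 -348.1   83.1] yaw 72.78 shift [-1.4   0.36  7.93] F [-0.   0.5  0.9] w 59.7 t 21.8
```

Request:
arm_command(series=[70, -1.4, 0.3, 2, 0, 70, -1.4, 0.3, 4, 0, 70, -1.4, 0.3, 6, 0, 70, -1.4, 0.3, 7.4, 0, 70, -1.4, 0.3, 7.8, 0])

```text
clock: 22.25
eef_pos: [562.3, -374.6, 1.4]
tool_rot: [-3.133, 0.012, 1.27]
force: [-0.1, 0.6, 0.7]
width: 59.9
gripper_force: 0.0
```

Request:
arm_command(series=[15, 0, 0, 0, 0, 15, 0, 0, 0, 0, 15, 0, 0, 0, 0, 15, 0, 0, 0, 0, 15, 0, 0, 0, 0])

```text
clock: 22.67
eef_pos: [565.0, -376.4, 6.1]
tool_rot: [-3.14, 0.013, 1.269]
force: [-0.8, 0.0, 2.9]
width: 28.2
gripper_force: 61.6
```

Request:
arm_command(series=[15, 0, 0, -3, 0, 15, 0, 0, -6, 0, 15, 2, -2, -6, 7, 15, 4, -4, -6, 14, 15, 6, -6, -6, 21])

```text
clock: 23.08
eef_pos: [525.0, -300.0, 65.4]
tool_rot: [3.138, 0.013, 0.894]
force: [0.2, 0.9, -1.0]
width: 28.0
gripper_force: 61.3
```

```bash
python3 -c "
from h import *
gow(*wd([-153,-99,60]),2.15)"
```

```text
q [ 0.98  0.96 -0.9   1.76  0.95  0.92 -1.03] roll 49.1
at rack [ -84.8 -286.9   65.4] yaw 51.24 shift [  9.74 -17.46   0.35] F [ 0.2  0.9 -1. ] w 28.0 t 23.1
```

Request:
arm_command(series=[15, 1.9, -3.4, 0, 7, 15, 3.8, -6.9, 0, 14, 15, 5.8, -10.4, 0, 21, 15, 7.7, -14, 0, 28, 15, 9.7, -17.5, 0, 35])

```text
clock: 23.5
eef_pos: [456.4, -135.2, 63.5]
tool_rot: [3.132, 0.009, 0.361]
force: [1.4, 0.6, 0.2]
width: 28.4
gripper_force: 61.3
```

Request:
arm_command(series=[15, 0, 0, 0, 7, 15, 0, 0, 0, 14, 15, 0, 0, 0, 14.5, 15, 0, 0, 0, 14.5, 15, 0, 0, 0, 14.5])

```text
clock: 23.92
eef_pos: [457.6, -136.8, 63.1]
tool_rot: [3.13, 0.007, 0.116]
force: [0.4, 0.5, -0.7]
width: 28.4
gripper_force: 61.3
```

```bash
python3 -c "
from h import *
print(monitor.read_state()['gripper_force'])
gow(*wd([-153,-99,7]),2.15); snap('w18'); held('w18',80,-99)"
```

```text
61.26718997955322
q [ 0.67  0.77 -0.68  2.11  0.92  0.6  -2.14] roll 4.5
at rack [-146.1 -121.3   63.1] yaw 6.63 shift [-0.47 -2.34  5.58] F [ 0.4  0.5 -0.7] w 28.4 t 23.9
[ 457.6 -136.8   63.1] [3.13  0.007 0.116]
held (-93.3653564453125, -114.07129669189453) (87.22492980957031, 30.778793334960938) 1.1515247821807861 z 75.27384520102343
mid y at x=-60: -113.7 slope 2.40 deg 8
```

Request:
arm_command(series=[15, -0.2, -1, 0, 2.4, 15, -0.5, -2.3, 0, 4.8, 15, -0.5, -2.3, 0, 4.8, 15, -0.5, -2.3, 0, 4.8, 15, -0.5, -2.3, 0, 4.8])

```text
clock: 24.38
eef_pos: [449.9, -115.0, 62.5]
tool_rot: [3.129, 0.007, 0.03]
force: [0.0, -1.2, -0.8]
width: 27.8
gripper_force: 61.3
```

Request:
arm_command(series=[15, 0, 0, 1.5, 0, 15, 0, 0, 3, 0, 15, 0, 0, 4.5, 0, 15, 0, 0, 5.4, 0, 15, 0, 0, 5.6, 0])

```text
clock: 24.8
eef_pos: [448.9, -115.9, 6.0]
tool_rot: [3.128, 0.008, 0.03]
force: [-3.7, -0.9, 24.5]
width: 28.1
gripper_force: 64.3
```

```bash
python3 -c "
from h import *
gow(*wd([-75,-99,7]),2.15); snap('w19'); held('w19',18,-99)"
```

```text
q [ 0.52  0.84 -0.5   2.17  1.09  0.43 -2.42] roll -0.5
at rack [-153.9 -100.1    6. ] yaw 1.70 shift [ 7.89 -0.17 -0.17] F [-3.7 -0.9 24.5] w 28.1 t 24.8
[ 448.9 -115.9    6. ] [3.128 0.008 0.03 ]
held (-96.88754272460938, -99.81060028076172) (41.543582916259766, 94.04439544677734) 89.38765716552734 z 18.111318041076593
mid y at x=-60: -99.8 slope -0.35 deg 9
```

View pics/w19.png

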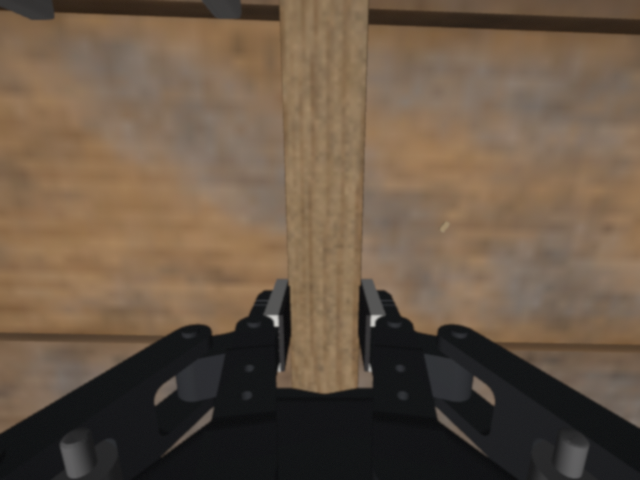

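Request:
arm_command(series=[15, 0, -0.1, -0.2, 0, 15, 2, -0.1, -0.2, 0, 15, 4, -0.1, -0.2, 0, 15, 6, -0.1, -0.2, 0, 15, 7.8, -0.1, -0.2, 0])

```text
clock: 25.27
eef_pos: [528.8, -112.2, 8.4]
tool_rot: [3.13, 0.006, 0.029]
force: [0.1, -0.2, -0.2]
width: 28.2
gripper_force: 61.3
```

Request:
arm_command(series=[50, 0, 0, 0, 0, 50, 0, 0, 0, 0, 50, 0, 0, 0, 0, 50, 0, 0, -3, 0, 50, 0, 0, -5, 0])

```text
clock: 25.68
eef_pos: [525.8, -111.0, 58.5]
tool_rot: [3.13, 0.01, 0.03]
force: [1.4, 0.3, 0.6]
width: 42.7
gripper_force: 0.0
```

Request:
arm_command(series=[0, -2.5, 0, -0.5, 0, 0, -5, 0, -0.5, 0, 0, -8, 0, -0.5, 0, 0, -8.3, 0, -0.5, 0, 0, -8.3, 0, -0.5, 0])

```text
clock: 26.1
eef_pos: [441.4, -114.2, 63.8]
tool_rot: [3.128, 0.01, 0.03]
force: [-0.1, 0.4, 0.0]
width: -0.1
gripper_force: 0.0
```

```bash
python3 -c "
from h import *
gow(*wd([-75,-99,8]),2.15); snap('w20'); held('w20',18,-99)"
```

```text
q [ 0.61  0.74 -0.64  2.17  0.92  0.55 -2.28] roll -0.4
at rack [-161.4  -98.1   63.8] yaw 1.72 shift [ 8.69 -0.05  5.5 ] F [-0.1  0.4  0. ] w -0.1 t 26.1
[ 441.4 -114.2   63.8] [3.128 0.01  0.03 ]
held (-88.58988952636719, -98.2247314453125) (30.09865379333496, 77.24056243896484) 89.65950775146484 z 17.988469807528407
mid y at x=-60: -98.3 slope -0.24 deg 7
```

Tip at -161, bar end at about -136. I'll lower the fingers and push.

Request:
arm_command(series=[0, 0, 0, 1.5, 0, 0, 0, 0, 3, 0, 0, 0, 0, 4.5, 0, 0, 0, 0, 5.4, 0, 0, 0, 0, 5.4, 0])

```text
clock: 26.57
eef_pos: [444.7, -113.7, 8.2]
tool_rot: [3.13, 0.008, 0.03]
force: [-0.2, -0.1, -0.0]
width: 0.1
gripper_force: 0.0
```

Request:
arm_command(series=[0, 1, 0, 0, 0, 0, 2.5, 0, 0, 0, 0, 4, 0, 0, 0, 0, 5.5, 0, 0, 0, 0, 7, 0, 0, 0])

```text
clock: 26.98
eef_pos: [515.9, -111.7, 9.8]
tool_rot: [3.13, 0.006, 0.029]
force: [-0.7, 0.4, 1.0]
width: 0.4
gripper_force: 0.2
```

```bash
python3 -c "
from h import *
go(-20,-99,8)"
```

```text
at rack [-86.9 -98.5   9.8] yaw 1.69 shift [ 6.69 -0.    0.14] F [-0.7  0.4  1. ] w 0.4 t 27.0
```

Request:
arm_command(series=[0, 1.5, 0, 0, 0, 0, 3, 0, 0, 0, 0, 4.5, 0, 0, 0, 0, 5.8, 0, 0, 0, 0, 6.6, 0, 0, 0])

```text
clock: 27.4
eef_pos: [582.6, -109.6, 9.4]
tool_rot: [3.13, 0.004, 0.029]
force: [-1.5, -0.1, 0.6]
width: 0.0
gripper_force: 0.2
```

Request:
arm_command(series=[0, 0, 0, 0, 0, 0, -3, 0, 0, 0, 0, -6, 0, 0, 0, 0, -6.5, -2, -3, 0, 0, -7, -5, -6, 0])

```text
clock: 27.82
eef_pos: [505.0, -65.7, 67.0]
tool_rot: [3.126, 0.014, 0.024]
force: [1.5, 1.1, 0.5]
width: -0.2
gripper_force: 0.0
```

Request:
arm_command(series=[0, 0, -3, -3, 0, 0, 0, -6, -6, 0, 0, 0, -8, -9, 0, 0, 0, -8, -11, 0, 0, 0, -8, -11, 0])

```text
clock: 28.23
eef_pos: [509.4, 22.0, 181.2]
tool_rot: [3.13, -0.001, 0.033]
force: [1.1, -0.9, 0.5]
width: -0.4
gripper_force: 0.0
```

```bash
python3 -c "
from h import *
snap('w21'); gate('w21'); go(36,15,100)
p,d,f=load('w21'); P=rk(cloud(d,f)); z=P[...,2]
for y0 in(-99,-33,33,99):
    m=(z>12)&(z<25)&(d>0)&(abs(P[...,1]-y0)<20)&(P[...,0]<30)&(P[...,0]>-60); m[285:]=0
    if m.sum()>5: print(y0,m.sum(),P[m].min(0).round(1),P[m].max(0).round(1))"
```

```text
[509.4  22.  181.2] [ 3.13e+00 -1.00e-03  3.30e-02]
handle [ 35.3 -26.1  75.5] [19.6 18.5  6.2]
at rack [-89.5  33.4 179. ] yaw 1.78 shift [12.58  1.66  7.89] F [0.7 0.1 0.2] w 0.2 t 28.3
-99 432 [  -8.1 -113.7   12.6] [  1.2 -83.5  20.2]
33 313 [-5.9 14.4 14.3] [ 0.8 43.6 20.2]
99 344 [-4.6 79.6 12.1] [  0.9 118.6  21.8]
```

View pics/w21.png

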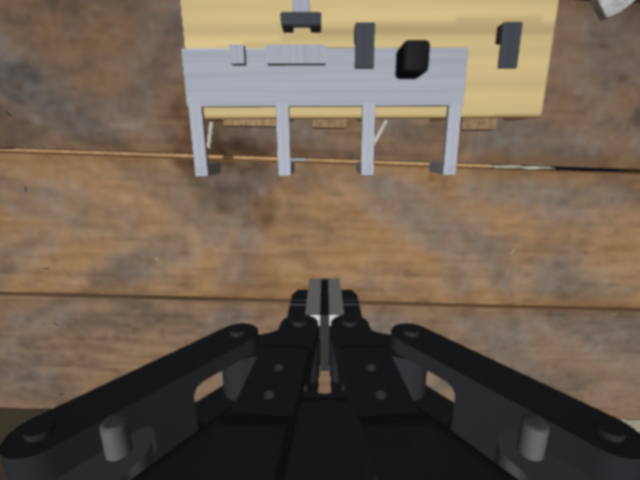

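All three offcuts are in, one to a lane, with their near ends 5 to 8 mm in front of the roof edge (visible at row 122). Next I'll shut the gate.

Request:
arm_command(series=[0, 3.5, 1, 0, 0, 0, 7, 1.2, 1, 0, 0, 10, 1.2, 3, 0, 0, 12.3, 1.2, 5, 0, 0, 12.3, 1.2, 7, 0])

```text
clock: 28.7
eef_pos: [634.0, 8.7, 103.6]
tool_rot: [3.13, 0.005, 0.026]
force: [0.3, 0.1, 0.5]
width: -0.1
gripper_force: 0.0
```

```bash
python3 -c "
from h import *
go(36,17,66)"
```

```text
at rack [ 35.7  17.5 103.6] yaw 1.51 shift [0.05 0.   3.76] F [0.3 0.1 0.5] w -0.1 t 28.7
```

Request:
arm_command(series=[0, 0, 0, 2, 0, 0, 0, 0, 3.4, 0, 0, 0, 0, 3.6, 0, 0, 0, 0.6, 3.6, 0, 0, 0, 1.2, 3.6, 0])

```text
clock: 29.12
eef_pos: [630.7, -2.5, 71.0]
tool_rot: [3.13, 0.006, 0.03]
force: [0.8, -0.3, 0.4]
width: -0.0
gripper_force: 0.0
```

Request:
arm_command(series=[0, 0, 0.6, 0, 0, 0, 0, 1.2, 0, 0, 0, 0, 1.8, 0, 0, 0, 0, 2.4, 0, 0, 0, 0, 3, 0, 0])

```text
clock: 29.53
eef_pos: [632.1, -32.0, 71.5]
tool_rot: [3.131, 0.005, 0.03]
force: [1.6, 2.4, 1.7]
width: 0.2
gripper_force: 1.2
```

```bash
python3 -c "
from h import *
go(36,-37.5,66)"
```

```text
at rack [ 32.3 -23.1  71.5] yaw 1.71 shift [0.39 1.43 0.57] F [1.6 2.4 1.7] w 0.2 t 29.5
```

Request:
arm_command(series=[0, 0.2, 0.5, 0.3, 0, 0, 0.2, 0.9, 0.3, 0, 0, 0.2, 1.2, 0.3, 0, 0, 0.2, 1.5, 0.3, 0, 0, 0.2, 1.5, 0.3, 0])

```text
clock: 29.95
eef_pos: [634.0, -48.0, 69.3]
tool_rot: [3.129, 0.007, 0.029]
force: [-3.2, 0.3, 10.9]
width: -0.5
gripper_force: 7.1
```

```bash
python3 -c "
from h import *
go(36,-37.5,66)"
```

```text
at rack [ 33.6 -39.2  69.3] yaw 1.66 shift [ 0.24 -0.18  0.33] F [-3.2  0.3 10.9] w -0.5 t 29.9
```

Request:
arm_command(series=[0, 0, -0.3, 0, 0, 0, 0, -0.6, -1, 0, 0, 0, -1, -4, 0, 0, -3, -1, -7, 0, 0, -6.5, -1, -8, 0])

```text
clock: 30.37
eef_pos: [572.5, -36.9, 151.6]
tool_rot: [3.131, -0.001, 0.029]
force: [0.1, 0.4, 0.7]
width: 0.2
gripper_force: 0.0
```

```bash
python3 -c "
from h import *
snap('w22'); gate('w22'); go(36,-37.5,66)
p,d,f=load('w22'); P=rk(cloud(d,f)); ok=(d>0)&(P[...,2]>30); ok[285:]=0
for x in range(8,60,8):
    print(x,[int(max([0,*P[ok&(abs(P[...,0]-x)<4)&(abs(P[...,1]-y)<5)][:,2]])) for y in range(80,-120,-10)])"
```

```text
[572.5 -36.9 151.6] [ 3.131e+00 -1.000e-03  2.900e-02]
handle [ 36.2 -52.2  75.6] [19.6 17.8  5.9]
at rack [-38.5 -26.6 151. ] yaw 1.87 shift [7.56 0.92 8.42] F [-9.9  0.  -0.8] w 0.1 t 30.4
8 [49, 49, 49, 49, 49, 49, 49, 49, 49, 49, 49, 49, 49, 49, 49, 49, 49, 49, 48, 43]
16 [49, 49, 49, 49, 50, 50, 50, 49, 49, 49, 50, 49, 50, 49, 49, 50, 49, 49, 49, 43]
24 [49, 49, 49, 50, 49, 50, 49, 49, 49, 49, 49, 49, 75, 76, 76, 50, 50, 49, 48, 44]
32 [56, 56, 49, 50, 49, 50, 49, 54, 54, 49, 49, 49, 76, 78, 77, 49, 49, 54, 54, 53]
40 [56, 57, 55, 57, 57, 58, 58, 57, 54, 49, 49, 50, 76, 77, 77, 49, 49, 54, 54, 54]
48 [56, 58, 49, 57, 58, 57, 57, 57, 54, 49, 49, 49, 75, 77, 75, 49, 49, 54, 54, 54]
56 [43, 43, 61, 60, 61, 43, 43, 54, 54, 43, 44, 43, 43, 44, 44, 43, 43, 53, 54, 53]
```

The handle stopped at y ≈ -52, 8 mm short, because the fingers rode too high on it. I'll redo the push lower.

Request:
arm_command(series=[0, 3.5, -0.7, 0, 0, 0, 7.3, -0.7, 0, 0, 0, 7.3, -0.7, 2, 0, 0, 7.3, -0.7, 4, 0, 0, 7.3, -0.7, 6, 0])

```text
clock: 30.83
eef_pos: [642.1, -30.5, 86.8]
tool_rot: [3.129, 0.006, 0.029]
force: [-0.2, -0.2, -0.3]
width: -0.2
gripper_force: 0.0
```

```bash
python3 -c "
from h import *
go(36,-18,60)"
```

```text
at rack [ 42.4 -22.   86.8] yaw 1.67 shift [-0.62 -0.43  2.68] F [-0.2 -0.2 -0.3] w -0.2 t 30.8
```

Request:
arm_command(series=[0, -0.6, -0.6, 0, 0, 0, -0.6, -0.6, 1.5, 0, 0, -0.6, -0.6, 2.7, 0, 0, -0.6, -0.6, 2.7, 0, 0, -0.6, -0.6, 2.7, 0])

```text
clock: 31.25
eef_pos: [635.0, -24.6, 60.3]
tool_rot: [3.129, 0.007, 0.03]
force: [0.4, -0.1, 0.3]
width: -0.3
gripper_force: 0.0
```

```bash
python3 -c "
from h import *
go(36,-37,60)"
```

```text
at rack [ 35.4 -15.9  60.3] yaw 1.70 shift [0.07 2.11 0.06] F [ 0.4 -0.1  0.3] w -0.3 t 31.2
```

Request:
arm_command(series=[0, 0, 0.4, 0, 0, 0, 0, 0.8, 0, 0, 0, 0, 1.2, 0, 0, 0, 0, 1.6, 0, 0, 0, 0, 2, 0, 0])

```text
clock: 31.67
eef_pos: [636.3, -44.1, 61.4]
tool_rot: [3.131, 0.005, 0.03]
force: [0.4, 2.9, 0.6]
width: 0.1
gripper_force: 1.1
```

Request:
arm_command(series=[0, 0, 0.1, 0, 0, 0, 0, 0.2, 0, 0, 0, 0, 0.2, 0, 0, 0, 0, 0.2, 0, 0, 0, 0, 0.2, 0, 0])

```text
clock: 32.08
eef_pos: [635.9, -46.3, 60.8]
tool_rot: [3.129, 0.007, 0.03]
force: [0.7, 2.2, 0.9]
width: 0.5
gripper_force: 0.6
```

```bash
python3 -c "
from h import *
go(36,-37,60)"
```

```text
at rack [ 35.5 -37.5  60.8] yaw 1.71 shift [ 0.05 -0.05  0.08] F [0.7 2.2 0.9] w 0.5 t 32.1
```

Request:
arm_command(series=[0, 0, 0.1, 0, 0, 0, 0, 0.2, 0, 0, 0, 0, 0.3, 0, 0, 0, 0, 0.3, 0, 0, 0, 0, 0.3, 0, 0])

```text
clock: 32.5
eef_pos: [635.9, -46.8, 60.9]
tool_rot: [3.133, 0.007, 0.031]
force: [0.3, 6.2, 0.4]
width: -0.2
gripper_force: 2.9
```

Request:
arm_command(series=[0, 0, -0.5, 0, 0, 0, 0, -1, -2, 0, 0, 0, -1, -5, 0, 0, 0, -1, -8, 0, 0, -3, -1, -10, 0])

```text
clock: 32.92
eef_pos: [611.6, -39.0, 163.5]
tool_rot: [3.13, -0.001, 0.027]
force: [1.9, 0.5, 2.1]
width: -0.2
gripper_force: 0.0
```

```bash
python3 -c "
from h import *
snap('w23'); gate('w23'); go(140,50,150)"
```

```text
[611.6 -39.  163.5] [ 3.13e+00 -1.00e-03  2.70e-02]
handle [ 36.6 -59.5  75.5] [19.7 17.7  5.6]
at rack [  3.3 -29.3 165.9] yaw 1.70 shift [13.62 -8.06  1.38] F [-8.3  0.4  0.6] w 0.1 t 33.0
```

Request:
arm_command(series=[0, 3, -2, 0, 0, 0, 6.5, -4, 0, 0, 0, 10, -6, 0, 0, 0, 13.5, -8, 0, 0, 0, 13.5, -8, 0, 0])

```text
clock: 33.38
eef_pos: [743.1, 50.7, 158.1]
tool_rot: [3.134, 0.003, 0.032]
force: [-1.0, 0.9, -0.2]
width: 0.0
gripper_force: 0.0
```

Request:
arm_command(series=[0, 0, 0, 2, 0, 0, 0, 0, 4, 0, 0, 0, 0, 6, 0, 0, 0, 0, 7, 0, 0, 0, 0, 7, 0])

```text
clock: 33.8
eef_pos: [736.0, 42.4, 85.6]
tool_rot: [3.127, 0.013, 0.03]
force: [-0.1, -0.2, -1.4]
width: 0.0
gripper_force: 0.0
```

```bash
python3 -c "
from h import *
go(140,50,67)"
```

```text
at rack [138.9  47.3  85.6] yaw 1.70 shift [ 0.13 -0.3   1.85] F [-0.1 -0.2 -1.4] w 0.0 t 33.8
```

Request:
arm_command(series=[0, 0, -0.3, 1, 0, 0, 0, -0.3, 1.8, 0, 0, 0, -0.3, 1.8, 0, 0, -0.6, -0.3, 1.8, 0, 0, -1.2, -0.3, 1.8, 0])

```text
clock: 34.22
eef_pos: [726.1, 46.7, 71.7]
tool_rot: [3.13, 0.006, 0.029]
force: [-1.3, 0.4, 1.1]
width: -0.1
gripper_force: 0.0
```

Request:
arm_command(series=[0, -0.5, 0, 0, 0, 0, -1, 0, 0, 0, 0, -1.5, 0, 0, 0, 0, -2, 0, 0, 0, 0, -2.5, 0, 0, 0])

```text
clock: 34.63
eef_pos: [701.5, 45.6, 71.9]
tool_rot: [3.13, 0.005, 0.029]
force: [2.5, 0.8, 0.8]
width: -0.1
gripper_force: 1.2
```

```bash
python3 -c "
from h import *
go(98,50,67)"
```

```text
at rack [104.5  51.9  71.9] yaw 1.68 shift [-0.65  0.18  0.5 ] F [2.5 0.8 0.8] w -0.1 t 34.6
```

Moving bolt normally; push on to the stop.

Request:
arm_command(series=[0, -0.3, 0, 0.1, 0, 0, -0.6, 0, 0.1, 0, 0, -0.8, 0, 0.1, 0, 0, -0.9, 0, 0.1, 0, 0, -0.9, 0, 0.1, 0])

```text
clock: 35.05
eef_pos: [695.2, 45.4, 70.9]
tool_rot: [3.131, 0.0, 0.029]
force: [8.0, -0.8, -2.2]
width: 0.2
gripper_force: 4.1
```

```bash
python3 -c "
from h import *
go(98,50,67)"
```

```text
at rack [98.2 51.9 70.9] yaw 1.67 shift [-0.02  0.18  0.39] F [ 8.  -0.8 -2.2] w 0.2 t 35.0
```

Request:
arm_command(series=[0, 0.8, 0, 0, 0, 0, 1.5, 0, -2, 0, 0, 1.5, 0, -6, 0, 0, 1.5, 0, -10, 0, 0, 0, 0, -13, 0])

```text
clock: 35.47
eef_pos: [694.5, 47.7, 202.5]
tool_rot: [3.131, 0.005, 0.029]
force: [0.7, 0.2, 0.5]
width: 0.2
gripper_force: 0.0
```

Request:
arm_command(series=[0, -4, 0, -1, 0, 0, -8, 0, -2, 0, 0, -12, 0, -4, 0, 0, -16, 0, -5, 0, 0, -19, 0, -5, 0])

```text
clock: 35.88
eef_pos: [500.3, 42.3, 252.9]
tool_rot: [3.128, 0.007, 0.03]
force: [-0.3, 0.2, 1.0]
width: -0.2
gripper_force: 0.0
```

Request:
arm_command(series=[0, 0, 0, 0, 0, 0, 0, 0, 0, 0, 0, 0, 0, 0, 0, 0, 0, 0, 0, 0, 0, 0, 0, 0, 0])

```text
clock: 36.3
eef_pos: [504.2, 42.2, 251.3]
tool_rot: [3.13, 0.007, 0.029]
force: [-0.6, 0.4, 0.6]
width: -0.0
gripper_force: 0.0
```

```bash
python3 -c "
from h import *
snap('w24'); gate('w24'); bars('w24')
p,d,f=load('w24'); P=rk(cloud(d,f)); z=P[...,2]
k=((z>78)&(z<87)&(d>0)&(abs(P[...,1]-50)<25)&(P[...,0]>50)); k[285:]=0; print('knob',P[k].mean(0),np.ptp(P[k],axis=0))
for y0 in(-99,-33,33,99):
    m=(z>12)&(z<25)&(d>0)&(abs(P[...,1]-y0)<25)&(abs(P[...,1]-y0)>7)&(P[...,0]<30)&(P[...,0]>-60); m[285:]=0
    if m.sum()>5: print(y0,m.sum(),P[m].min(0).round(1),P[m].max(0).round(1))"
```

```text
[504.2  42.2 251.3] [3.13  0.007 0.029]
handle [ 35.6 -58.8  75.5] [19.8 18.3  6.2]
bar c=(688.1,307.7) z=18.6 size 3x55 dir -69.2 deg px [48.  9.]
bar c=(599.0,-104.3) z=17.8 size 9x21 dir -89.0 deg px [464. 121.]
knob [76.58386693 50.23152742 81.5530621 ] [16.91247746 19.50749671  6.53666867]
-99 88 [ -8.  -91.9  12. ] [  1.1 -83.5  19.3]
33 115 [-6.3 14.6 13.2] [ 0.9 44.1 20.4]
99 167 [-4.6 74.2 12.3] [  1.1 118.8  22.5]
```

View pics/w24.png

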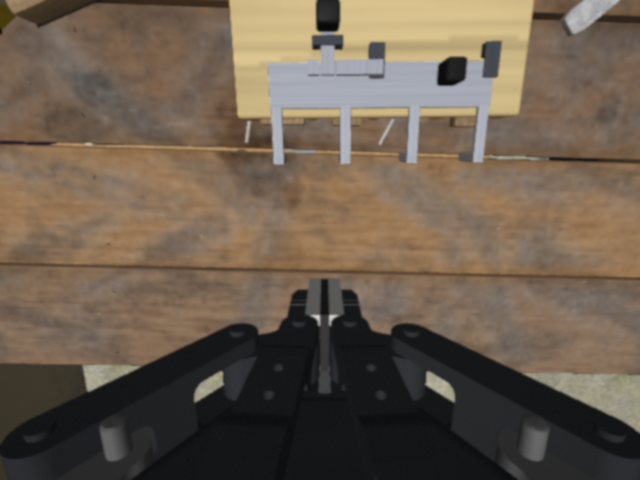

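The gate is shut (handle at y ≈ -59), the bolt is home (knob at x ≈ 77), and all three offcuts are in the rack. Handing in.

```bash
python3 -c "
from cell import workorder
print(workorder.finish_job())"
```

```text
the job is handed in; nothing more can be done
None
```

I handed the job in with all three offcuts found (one wide, two narrow) in their own lanes, the gate shut and the bolt home in the last check; handing in returned no pass/fail verdict.

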